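# Set out the bench for the next mixing test

## Task

Set the lab bench out for the next mixing test: stand the steel beaker upright in the middle of the balance pan and put the lid on it, seated on its rim; stand the white sample jar in the empty middle place of the jar rack, between the two brown bottles; and lay the spanner and the scraper each fully down in its own pocket of the shadow tray. Do not disturb the two bottles, and leave everything released and at rest.

Things in the scene. Friction and masses are not known exactly. Their poses are not given: they have to be found in the camera images.
- beaker: Loose open stainless beaker, upright, empty, 72 tall, outside diameter 57 at the foot and 60 at the rim, wall 3, about 150 g. Origin: centre of its underside; z up.
- lid: Loose steel lid, black knob, 90 g. From below up: boss 38 in diameter, 4 high (drops inside the beaker's 54 mm mouth); disc 70 in diameter, 5 thick; knob 18 in diameter, 24 tall; 33 in all. It starts standing on its boss. Origin: centre of the boss's underside; z up. Seated on the beaker, its origin is 68 above the beaker's.
- jar: Loose white plastic jar with a grey screw cap, 48 in diameter, 62 tall, about 180 g. Origin: centre of its underside; z up.
- spanner: Loose steel open-ended spanner lying flat along its x, 150 long, 9 thick, about 120 g: shank 14 wide from x = -75 to +38, then a head 32 wide to x = +75, its open jaw towards +x. Origin: underside, mid-length and mid-width, a good place to grip the shank; z up.
- scraper: Loose scraper lying flat along its x, 130 long, about 90 g: wooden handle 22 wide and 14 thick from x = -65 to +15, then a steel blade 44 wide and 4 thick to x = +65. Origin: underside, mid-length and mid-width, still on the handle; grip it there; z up.
- balance: Fixed white laboratory balance, about 175 by 160, 44 high, with a keypad and display at its -x end. Its round steel pan is 112 in diameter with a flat top 58 above the bench. Origin: on the bench straight below the pan's centre; z up.
- tray: Fixed tray 180 (x) by 140 (y), 13 high, grey base, black top. Two pockets along x, floors at z = 5, 4 play round each tool. Spanner: centre line y = +36, 158 long, 40 wide at x > 0 (head), 22 at x < 0. Scraper: y = -30, 138 long, 52 wide at x > 0 (blade), 30 at x < 0. Tools lie with +x along tray +x, origins at x = 0. A finger well, x = -22 to 22, crosses it to z = 5. Origin: underside centre.
- rack: Fixed low aluminium jar rack, 78 (x) by 226 (y), rim and dividers 14 high, walls 4, floor 4 thick: three cells in a row along y, each about 70 by 70 inside. The middle cell, centred on the origin, is empty. Origin: centre of the underside; z up.
- bottle_a: Small brown glass bottle with a black cap, 46 in diameter, 75 tall, standing loose in the rack's +y cell, about 74 from the rack's centre; to be left alone. Origin: centre of its underside.
- bottle_b: The same bottle in the rack's -y cell; to be left alone. Origin: centre of its underside.

How it is judged:
By the outcome, as a careful person would: the job done as asked, in the order asked, and still so for the second after the job is handed in, with the robot touching nothing.
It also fails if it takes over 136 s, if anything falls off the work surface, if the arm or the gripper's body presses on something with over 40 N, if the wrist force passes 120 N, or if a joint passes its speed limit or range.

## Robot

A 6-joint arm with a two-finger parallel gripper is mounted at the origin on the work surface. World frame = base frame: x ahead of the robot, y to its left, z up, the work surface at z = 0. Lengths are in m, angles in rad, forces in N, time in s.
With the tool pointing down it reaches from about 0.35 to 0.975 m from the base axis. Payload 4.9 kg.
Tool frame: the origin (TCP) lies midway between the tips of the shut fingers; the grasp point (between the pads) lies manip.tcp_to_grasp behind it (manip.tcp_to_grasp is the distance from the TCP to the grasp point, in m); z points along the fingers, y is the line along which they close (so a half turn about z gives the same grasp; the last joint's range is limited). The gripper opens to 85 mm and grips with 20 to 120 N. Pads are 22 mm wide; open, the fingers measure 114 mm over their backs; the gripper's body (76 mm by 85 mm) begins 54 mm behind the grasp point. The pads swing forward as they close: fully open they stand 13 mm farther back than shut.
Start: joints at [1.042, 0.053, 1.613, -0, 1.476, -0.119], TCP at [0.249, 0.573, 0.231] pointing down, gripper open.
Joint ranges: [-3.01, 3.01], [-1.01, 2.22], [0.06, 2.58], [-1.02, 4.17], [0.09, 2.62], [-3.14, 3.14]. Speed limits (rad/s): [2.57, 2.57, 3.14, 3.14, 3.14, 3.14].

## Interface

Orientations are given as a unit quaternion [w, x, y, z].
In Python, from plant import manip, grab_frame, calibration, job_done gives the robot as it stands.
- The arm moves only by the tool send_rows, never from a script. Its argument "rows" is a list of rows, each an object of numbers: "x", "y", "z": the shift along the tool's x, y, z normalised to -1 to 1, where 1 is 15 cm; "wx", "wy", "wz": the turn, a rotation vector about the tool's x, y, z normalised to -1 to 1, where 1 is pi/4 rad; "hand": the opening, from -1 (shut) to 1 (fully open). In form: [{"x": .., "y": .., "z": .., "wx": .., "wy": .., "wz": .., "hand": ..}, ...]. A call has exactly 10 rows; each row shifts and turns the commanded pose from where the row before left it, along the tool's axes as they then stand; what a row does not reach is not made up. A row lasts 1/12 s, in which the tool goes at most 41.7 mm and 7.16 degrees, less where a joint would pass 70% of its speed; a pose out of reach is approached as far as the arm can. A call with a number of a shift or a turn outside -1 to 1 is refused whole. A call with a gripper value outside its range is refused whole. The fingers move at their own pace and stop on an object; the grip force is fixed at half the most. Time passes only in rows, so rows that do not move let the fingers close, or fill a call up. It gives the time, the measured TCP pose, the force, the opening and the grip force at its end, in the units of the state.
- manip.state(): the state, without advancing time (a new reading comes with each control period).
- grab_frame(name): name is "scene" or "top"; returns the picture (384x512x3 uint8, blue, green, red); there is no depth.
- calibration(name): a dict with "camera_matrix" (3x3 intrinsics, pixels), "R" (3x3) and "t" (3): a world point X has camera coordinates R X + t. Camera axes: x right, y down, z forward; pixel columns grow to the right and rows downward; lengths in m; the calibration is good to about 2 mm. A picture is of the moment at which its call begins. calibration takes no time and is no camera call.
- job_done(): hands the job in; it is judged then, once.
The state is a dict: "time": time; "joint_pos": joint angles; "joint_vel": joint speeds; "joint_efforts": joint torques, N m; "tool_pos": TCP position; "tool_rot": TCP orientation; "contact_force": force on the tool from outside, world axes, zero at the start; "ft_torque": the same for the moment, N m; "gripper_width": opening from 0.0 (shut) to 1.0 (fully open); "grasp_force": force on a finger pad.
Only numpy, scipy, OpenCV 4.12 (cv2) and the standard library are available. Lean on these libraries where they do the work, as an engineer would, in place of code of your own. Each camera call takes 0.05 s, during which the arm holds its last target. There are 200 camera calls.

## Working session

There is one attempt and no reset: what is moved stays moved. The work goes in short steps, Python scripts to look and compute and a tool call to move; the robot and the scene stay as the last step left them, time stands still between calls to the robot, and variables do not carry over. Pictures are saved under pics/ and viewed, at most 14 in all, crops included, and the job is handed in when it is done.

Besides the shell and the picture viewer there is one more tool, called as name([rows], argument=value, ...), one row to a line, values as JSON. send_rows: Moves the arm, as the interface text tells. Scaled input: -1 to 1 covers 15 cm each way for a shift and pi/4 rad each way for a turn. Its arguments: {"type":"object","properties":{"rows":{"type":"array","items":{"type":"object","properties":{"x":{"type":"number","minimum":-1,"maximum":1},"y":{"type":"number","minimum":-1,"maximum":1},"z":{"type":"number","minimum":-1,"maximum":1},"wx":{"type":"number","minimum":-1,"maximum":1},"wy":{"type":"number","minimum":-1,"maximum":1},"wz":{"type":"number","minimum":-1,"maximum":1},"hand":{"type":"number"}}}}},"required":["rows"]}

```bash
ls; mkdir -p pics
python3 - <<'E'
from plant import manip, grab_frame, calibration
import cv2
for n in("scene","top"):
    c=calibration(n);print(n,c)
    im=grab_frame(n);cv2.imwrite(f"pics/{n}0.png",im)
print(manip.state(),manip.tcp_to_grasp)
E
```

```text
pics
scene {'camera_matrix': array([[414.76460387,   0.        , 258.45626991],
       [  0.        , 414.76460387, 193.55551857],
       [  0.        ,   0.        ,   1.        ]]), 'R': array([[ 0.75367702,  0.65723457, -0.00369797],
       [ 0.38027375, -0.44065029, -0.81315386],
       [-0.53606234,  0.61144913, -0.58203705]]), 't': array([-0.38501448, -0.15606241,  1.48806989])}
top {'camera_matrix': array([[374.48608743,   0.        , 259.58697311],
       [  0.        , 374.48608743, 188.69018165],
       [  0.        ,   0.        ,   1.        ]]), 'R': array([[ 0.00625038, -0.99986914,  0.01492095],
       [-0.98678026, -0.00858363, -0.16183645],
       [ 0.16194335, -0.01371216, -0.98670478]]), 't': array([-0.01904324,  0.51881414,  0.98523803])}
{'time': 0.1, 'joint_pos': array([ 1.04203772e+00,  5.33317273e-02,  1.61417413e+00, -5.22977576e-06,
        1.47599253e+00, -1.18999755e-01]), 'joint_vel': array([-3.02162403e-05, -5.62303476e-04, -4.85029057e-03,  7.03881960e-04,
       -2.85926984e-03, -6.64559724e-04]), 'joint_efforts': array([ 4.49566433e-04, -3.94900811e+01, -3.71364534e+01, -1.33912608e-04,
        3.87507782e-03,  2.58524057e-05]), 'tool_pos': array([0.24870416, 0.57276513, 0.23015019]), 'tool_rot': array([-3.00779419e-04,  2.03448771e-01,  9.79085129e-01, -9.04155314e-04]), 'contact_force': array([-0.11006441,  0.01812617,  0.03356239]), 'ft_torque': array([ 0.00789283,  0.00447854, -0.03046827]), 'grasp_force': 0.0, 'gripper_width': 0.9945742343336766} 0.0187
```

View pics/scene0.png

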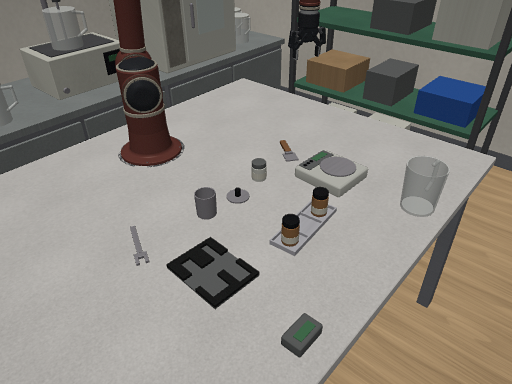

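View pics/top0.png

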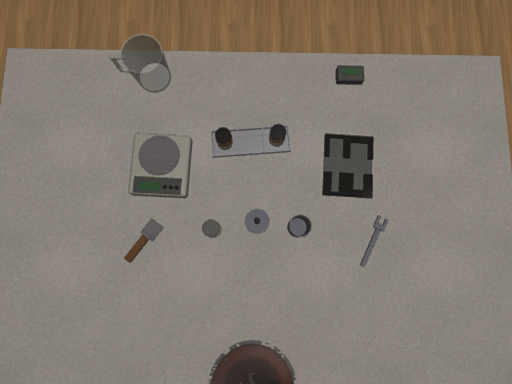

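The scene view shows the spanner at (138,245), tray (212,270), beaker (206,203), lid (238,196), jar (259,170), scraper (288,150), balance pan (338,166) and rack (305,225). In the top view they are at spanner (373,241), tray (348,166), beaker (299,227), lid (257,221), jar (211,229), scraper (144,241), pan (159,155) and rack (251,141). I'll zoom in on both for detail.

Run:
```python
import cv2
t=cv2.imread("pics/top0.png");s=cv2.imread("pics/scene0.png")
cv2.imwrite("pics/topz.png",cv2.resize(t[115:275,120:400],None,fx=2.85,fy=2.85,interpolation=cv2.INTER_CUBIC))
cv2.imwrite("pics/scz.png",cv2.resize(s[135:310,120:380],None,fx=3,fy=3,interpolation=cv2.INTER_CUBIC))
```

```text
(no output)
```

View pics/topz.png

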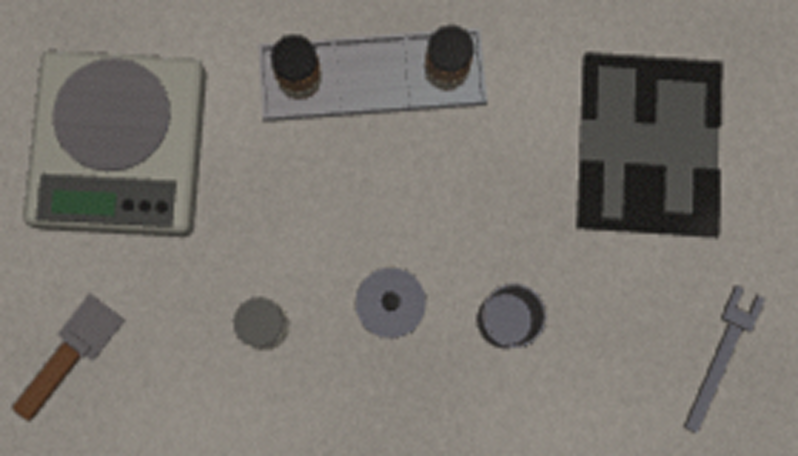

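View pics/scz.png

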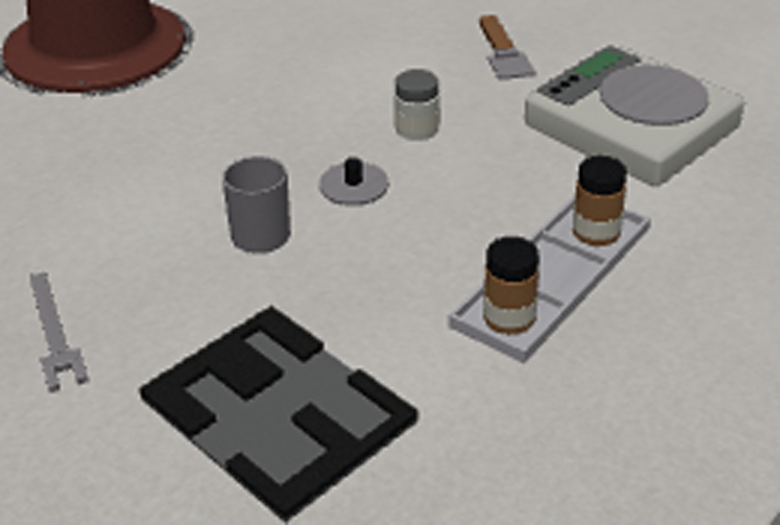

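The tray's +x runs along roughly world +x, with the spanner pocket at +y (left in the top view). The spanner jaw and the scraper blade both point towards +x. Next step is segmenting them.

```bash
cat > h.py <<'E'
import numpy as np, cv2
from plant import calibration
C={n:calibration(n) for n in("scene","top")}
def ray(n,p):
    c=C[n];o=-c["R"].T@c["t"]
    d=c["R"].T@np.linalg.solve(c["camera_matrix"],[p[0],p[1],1.]);return o,d/np.linalg.norm(d)
def plane(n,p,z):
    o,d=ray(n,p);return o+d*(z-o[2])/d[2]
def tri(ps,pt):   # midpoint of two rays, gap
    o1,d1=ray("scene",ps);o2,d2=ray("top",pt)
    a=np.linalg.lstsq(np.c_[d1,-d2],o2-o1,rcond=None)[0]
    p,q=o1+d1*a[0],o2+d2*a[1];return (p+q)/2,np.linalg.norm(p-q)
def proj(n,X):
    c=C[n];u=c["camera_matrix"]@(c["R"]@X+c["t"]);return u[:2]/u[2]
def fg(im,thr=14,k=91):
    lab=cv2.cvtColor(im,cv2.COLOR_BGR2LAB);bg=cv2.medianBlur(lab,k)
    d=np.abs(lab.astype(int)-bg).max(2)
    return cv2.morphologyEx((d>thr).astype(np.uint8),cv2.MORPH_OPEN,np.ones((2,2),np.uint8))
def blobs(m,lo=15):
    n,l,s,c=cv2.connectedComponentsWithStats(m)
    return [(i,tuple(s[i]),c[i].round(1)) for i in range(1,n) if s[i][4]>=lo],l
E
python3 - <<'E'
from h import *
for n,roi in(("top",(115,275,100,400)),("scene",(130,310,110,380))):
    im=cv2.imread(f"pics/{n}0.png");a,b,c,d=roi
    m=fg(cv2.medianBlur(im,3));k=np.zeros_like(m);k[a:b,c:d]=m[a:b,c:d]
    print(n);[print(s,tuple(x)) for _,s,x in blobs(k)[0]]
    g=im.max(2);k[:]=0;k[a:b,c:d]=(g<50)[a:b,c:d]
    print("dark");[print(s,tuple(x)) for _,s,x in blobs(k,8)[0]]
t=cv2.imread("pics/top0.png");
for p in[(250,200),(159,155),(170,185),(143,247),(150,230),(212,229),(250,218),(298,227),(305,220),(370,250),(348,165),(330,145),(251,141),(190,190),(133,180)]:print(p,t[p[1],p[0]],end=' ')
s=cv2.imread("pics/scene0.png");print()
for p in[(200,180),(338,166),(258,165),(259,176),(232,197),(205,215),(137,240),(210,270),(303,225),(290,154)]:print(p,s[p[1],p[0]],end=' ')
E
```

```text
top
(np.int32(264), np.int32(124), np.int32(26), np.int32(24), np.int32(374)) (np.float64(278.0), np.float64(135.2))
(np.int32(213), np.int32(128), np.int32(50), np.int32(24), np.int32(429)) (np.float64(228.0), np.float64(137.4))
(np.int32(129), np.int32(134), np.int32(65), np.int32(66), np.int32(2529)) (np.float64(160.9), np.float64(169.5))
(np.int32(323), np.int32(134), np.int32(52), np.int32(66), np.int32(3146)) (np.float64(348.6), np.float64(166.5))
(np.int32(262), np.int32(152), np.int32(26), np.int32(3), np.int32(52)) (np.float64(274.5), np.float64(153.0))
(np.int32(235), np.int32(154), np.int32(26), np.int32(3), np.int32(52)) (np.float64(247.5), np.float64(155.0))
(np.int32(214), np.int32(156), np.int32(20), np.int32(3), np.int32(40)) (np.float64(223.5), np.float64(156.8))
(np.int32(245), np.int32(210), np.int32(26), np.int32(25), np.int32(504)) (np.float64(257.5), np.float64(221.9))
(np.int32(288), np.int32(215), np.int32(25), np.int32(24), np.int32(460)) (np.float64(300.1), np.float64(226.7))
(np.int32(361), np.int32(216), np.int32(28), np.int32(52), np.int32(397)) (np.float
[... 3305 characters left out ...]
nt32(195), np.int32(259), np.int32(64), np.int32(50), np.int32(923)) (np.float64(228.1), np.float64(285.0))
(250, 200) [129 136 142] (159, 155) [91 91 94] (170, 185) [40 40 42] (143, 247) [115 121 128] (150, 230) [91 91 94] (212, 229) [85 89 90] (250, 218) [107  99 103] (298, 227) [100  95  96] (305, 220) [39 41 43] (370, 250) [99 92 94] (348, 165) [73 81 79] (330, 145) [74 78 79] (251, 141) [130 129 130] (190, 190) [124 132 138] (133, 180) [102 111 113] 
(200, 180) [171 175 178] (338, 166) [123 121 123] (258, 165) [74 75 74] (259, 176) [113 123 125] (232, 197) [125 123 125] (205, 215) [80 78 80] (137, 240) [119 116 119] (210, 270) [88 88 87] (303, 225) [161 159 159] (290, 154) [125 122 124]
```

```bash
cat > m.py <<'E'
from h import *
def up(im,f=4): return cv2.resize(im,None,fx=f,fy=f,interpolation=cv2.INTER_CUBIC)
def rect(im,roi,below,f=4,open_=0):
    """largest blob darker than `below` in roi (x0,y0,x1,y1): contour in full-image pixels"""
    x0,y0,x1,y1=roi;g=up(im[y0:y1,x0:x1].max(2),f);g=cv2.GaussianBlur(g,(5,5),0)
    m=(g<below).astype(np.uint8)
    if open_: m=cv2.morphologyEx(m,cv2.MORPH_OPEN,np.ones((open_,open_),np.uint8))
    c=max(cv2.findContours(m,cv2.RETR_EXTERNAL,cv2.CHAIN_APPROX_NONE)[0],key=cv2.contourArea)
    return (c[:,0].astype(np.float32)+.5)/f-.5+[x0,y0]
def world(n,c,z): return np.array([plane(n,p,z) for p in c])[:,:2]
def box(w): # min-area box in mm with corners
    (c,s,a)=cv2.minAreaRect((w*1000).astype(np.float32));return np.round(c,1),np.round(s,1),round(a,1)
E
python3 - <<'E'
from m import *
for n in C: print(n,"cam at",(-C[n]["R"].T@C[n]["t"]).round(3))
T=lambda u,v:((u+.5)/2.85-.5+120,(v+.5)/2.85-.5+115)
S=lambda u,v:((u+.5)/3-.5+120,(v+.5)/3-.5+135)
for k,s,t in[("beaker rim",(257,175),(511,317)),("knob top",(353,160),(390,300)),("lid disc",(354,183),(391,303)),
 ("jar top",(417,80),(261,322)),("pan",(654.5,94.5),(111.5,114.5)),("rack",(550,267.5),(373,76)),
 ("bottle b",(512,250),(450,45)),("bottle a",(603,169),(293,55)),
 ("tray near -x+y",(140,392),(578,230)),("tray -x-y",(271,308),(719,236)),("tray +x-y",(417,415),(721,61)),("tray +x+y",(287,514),(584,53)),
 ("spanner tail",(40,274),(692,430)),("scraper tail",(486,17),(22,413))]:
    p,g=tri(S(*s),T(*t));print(k,(p*1000).round(1),"gap",round(g*1000,1))
t=cv2.imread("pics/top0.png")
for k,roi,b,z in[("spanner",(350,205,400,275),117,.006),("scraper",(115,212,172,270),115,.007),("tray",(310,120,385,210),100,.013),("lid",(240,203,275,240),120,.009),("beaker",(282,208,318,245),120,.072),("jar",(197,214,228,245),112,.062)]:
    c=rect(t,roi,b);w=world("top",c,z);print(k,*box(w),"circle",np.round(cv2.minEnclosingCircle((w*1000).astype(np.float32))[0],1),"centroid",(cv2.moments((w*1e4).astype(np.float32).reshape(-1,1,2))["m10"]/cv2.moments((w*1e4).astype(np.float32).reshape(-1,1,2))["m00"]/10).__round__(1))
E
```

```text
scene cam at [ 1.147 -0.726  0.738]
top cam at [ 3.530e-01 -1.000e-03  1.056e+00]
beaker rim [ 417.  -118.3   69. ] gap 2.4
knob top [433.9  -7.3  35.2] gap 0.5
lid disc [433.7  -7.9   7.3] gap 1.9
jar top [411.4 113.1  63.1] gap 3.1
pan [609.  262.2  55.2] gap 1.6
rack [662.7  11.3  10.1] gap 0.1
bottle b [672.6 -62.6  81.1] gap 0.8
bottle a [662.2  86.8  79.3] gap 0.4
tray near -x+y [ 483.7 -253.4  -54.6] gap 115.2
tray -x-y [ 528.1 -274.7   78.5] gap 103.6
tray +x-y [ 697.6 -288.4   79. ] gap 99.1
tray +x+y [ 675.2 -261.   -54. ] gap 113.4
spanner tail [ 313.8 -298.7    7.9] gap 4.5
scraper tail [324.7 343.1  13.3] gap 0.6
spanner [ 379.7 -331.1] [ 36.  152.3] 64.2 circle [ 380. -331.] centroid 387.2
scraper [374.1 307.1] [ 46.1 133. ] 54.5 circle [375.1 306.5] centroid 382.5
tray [ 594.6 -267.6] [143.7 183.4] 86.7 circle [ 594.5 -267.9] centroid 594.5
lid [433.2  -7.7] [69.5 70.5] 80.9 circle [433.4  -8.4] centroid 433.3
beaker [ 415.7 -119.3] [60.3 65.8] 48.3 circle [ 416.7 -118.6] centroid 416.4
jar [409.1 112. ] [52.6 46.6] 65.9 circle [408.8 112.2] centroid 408.9
```

```bash
cat >> m.py <<'E'
def edges(w,tol=.004):
    """line fit of each side of a rectangle-like contour (world m) -> list of (point,dir,npts)"""
    b=cv2.boxPoints(cv2.minAreaRect((w*1000).astype(np.float32)))/1000;out=[]
    for i in range(4):
        p,q=b[i],b[(i+1)%4];L=np.linalg.norm(q-p);d=(q-p)/L;r=w-p
        k=(abs(r@[-d[1],d[0]])<tol)&(r@d>.08*L)&(r@d<.92*L)
        f=cv2.fitLine((w[k]*1000).astype(np.float32),cv2.DIST_HUBER,0,.01,.01).ravel();out.append((f[2:],f[:2],k.sum()))
    return out
def tool(w,lo,hi,guess):
    """axis from the sides between fractions lo..hi mm along guess dir (deg); returns origin on mid-length, angle"""
    w=w*1000;a=np.radians(guess)
    for _ in range(4):
        d=np.array([np.cos(a),np.sin(a)]);nrm=np.array([-d[1],d[0]])
        s=w@d;mid=(s.min()+s.max())/2;v=w@nrm;k=(s-mid>lo)&(s-mid<hi);m0=(v[k].max()+v[k].min())/2
        sl=[];of=[]
        for sg in(1,-1):
            q=k&((v-m0)*sg>0);P=np.polyfit(s[q]-mid,v[q],1);sl.append(P[0]);of.append(P[1])
        a+=np.arctan(np.mean(sl))
    return d*mid+nrm*np.mean(of),np.degrees(a),s.max()-s.min(),of[0]-of[1],np.degrees(np.arctan(sl))
E
python3 - <<'E'
from m import *
t=cv2.imread("pics/top0.png");sc=cv2.imread("pics/scene0.png")
S=lambda u,v:((u+.5)/3-.5+120,(v+.5)/3-.5+135)
T=lambda u,v:((u+.5)/2.85-.5+120,(v+.5)/2.85-.5+115)
for k,s,q in [("-x-y",(140,390),(719,236)),("-x+y",(271,307),(578,230)),("+x+y",(417,413),(584,53)),("+x-y",(287,512),(721,61))]:
    p,g=tri(S(*s),T(*q));print(k,(p*1000).round(1),round(g*1000,1))
print("jaw end tri");p,g=tri(S(67,387),T(751,292));print((p*1000).round(1),g)
w=world("top",rect(t,(310,120,385,210),100),.013)
for p,d,n in edges(w): print("tray edge",p.round(1),round(float(np.degrees(np.arctan2(d[1],d[0]))),2),n)
for n,im,r1,r2 in(("top",t,(350,205,400,275),(115,212,172,270)),("scene",sc,(122,218,160,275),(272,135,305,168))):
  for b in((112,117,122) if n=="top" else (140,148,155)):
    print(n,b,"spanner",*[np.round(x,1) for x in tool(world(n,rect(im,r1,b),.0045),-68,30,-22)])
    print(n,b,"scraper",*[np.round(x,1) for x in tool(world(n,rect(im,r2,b),.006),-58,8,-35)])
E
```

```text
-x-y [ 502.4 -333.    10.8] 2.4
-x+y [ 507.7 -192.8    9.2] 2.9
+x+y [ 689.3 -203.8   10.1] 0.0
+x-y [ 682.5 -342.2   12.4] 2.7
jaw end tri
[ 447.4 -365.5    2.7] 0.0014816967165815053
tray edge [ 589.5 -338.7] -3.29 167
tray edge [ 685.4 -272.7] 86.58 166
tray edge [ 627.1 -198.4] -3.26 210
tray edge [ 503.7 -262. ] 86.69 171
top 112 spanner [ 379.7 -331.5] -25.7 151.9 15.4 [ 0.2 -0.2]
top 112 scraper [375.4 309.1] -35.9 132.7 24.9 [ 0.1 -0.1]
top 117 spanner [ 379.7 -331.6] -25.7 152.5 16.1 [ 0.1 -0.1]
top 117 scraper [375.4 309.1] -36.1 133.4 25.6 [ 0.2 -0.2]
top 122 spanner [ 379.6 -331.8] -25.7 153.2 16.9 [ 0.2 -0.2]
top 122 scraper [375.3 309.2] -36.1 133.8 26.3 [ 0.2 -0.2]
scene 140 spanner [ 379.6 -330.6] -25.6 160.1 13.9 [ 0.1 -0.1]
scene 140 scraper [374.2 310.5] -35.7 152.4 26.9 [ 0.7 -0.7]
scene 148 spanner [ 379.6 -330.6] -25.5 160.7 14.7 [ 0.1 -0.1]
scene 148 scraper [374.1 310.6] -35.9 153.3 27.8 [ 0.7 -0.7]
scene 155 spanner [ 379.3 -330.4] -25.6 162.1 15.3 [ 0.1 -0.1]
scene 155 scraper [374.  310.7] -36.1 156.3 28.7 [ 0.7 -0.7]
```

```bash
cat > p.py <<'E'
import sys, numpy as np
from plant import manip
from scipy.spatial.transform import Rotation as Ro
def plan(*legs):
    """legs: (x,y,z mm, rows, tool-y angle deg or None): prints per-row shift (tool axes) then turn"""
    s=manip.state();q=s["tool_rot"];R=Ro.from_quat([q[1],q[2],q[3],q[0]]).as_matrix();p=s["tool_pos"]*1000
    ya=np.degrees(np.arctan2(R[1,1],R[0,1]))
    print("t",round(s["time"],2),"tcp",p.round(1),"yang",round(ya,2),"tilt",(R[:2,2]*57.3).round(2),"w",round(s["gripper_width"],3),"grip",round(s["grasp_force"],1),"F",s["contact_force"].round(1),"j",s["joint_pos"].round(2))
    for x,y,z,n,a in legs:
        d=R.T@(np.array([x,y,z])-p)/150/n;print(f"  {n} rows x {d[0]:.3f} y {d[1]:.3f} z {d[2]:.3f}"+("  TOO FAST" if np.linalg.norm(d)>.277 else ""))
        p=np.array([x,y,z],float)
        if a is not None:
            D=(a-ya+90)%180-90;w=-D/45;k=int(np.ceil(abs(w)/.155));print(f"  turn wz {w:.3f} = {k} x {w/max(k,1):.3f}")
            ya+=D;R=Ro.from_euler('z',D,degrees=True).as_matrix()@R
if __name__=="__main__": plan(*eval("["+sys.argv[1]+"]"))
E
python3 p.py "(417,-119.5,150,20,None),(417,-119.5,30,6,None)"
python3 - <<'E'
from m import *
t=cv2.imread("pics/top0.png");n0=np.array([353,-1])
for k,roi,b,z,r in[("beaker",(282,208,318,245),115,.072,30),("jar",(197,214,228,245),112,.062,24)]:
    w=world("top",rect(t,roi,b),z)*1000;d=w.mean(0)-n0;d/=np.linalg.norm(d);e=np.array([-d[1],d[0]])
    print(k,(d*((w@d).max()-r)+e*((w@e).max()+(w@e).min())/2).round(1),np.ptp(w@e),np.ptp(w@d))
E
```

```text
t 0.1 tcp [248.7 572.8 230.2] yang 66.52 tilt [-0.05 -0.09] w 0.995 grip 0.0 F [-0.1  0.   0. ] j [ 1.04  0.05  1.61 -0.    1.48 -0.12]
  20 rows x -0.143 y -0.189 z 0.027
  6 rows x -0.000 y 0.000 z 0.133
beaker [ 417.  -121.4] 60.44653106526158 65.77353958234772
jar [410.  114.1] 46.72045200344712 52.57089613286678
```

send_rows([
  {"x": -0.143,"y": -0.19,"z": 0.027,"hand": 1},
  {"x": -0.143,"y": -0.19,"z": 0.027,"hand": 1},
  {"x": -0.143,"y": -0.19,"z": 0.027,"hand": 1},
  {"x": -0.143,"y": -0.19,"z": 0.027,"hand": 1},
  {"x": -0.143,"y": -0.19,"z": 0.027,"hand": 1},
  {"x": -0.143,"y": -0.19,"z": 0.027,"hand": 1},
  {"x": -0.143,"y": -0.19,"z": 0.027,"hand": 1},
  {"x": -0.143,"y": -0.19,"z": 0.027,"hand": 1},
  {"x": -0.143,"y": -0.19,"z": 0.027,"hand": 1},
  {"x": -0.143,"y": -0.19,"z": 0.027,"hand": 1},
])

```text
invalid input at $.rows[0]: expected keys x, y, z, wx, wy, wz, hand
```

send_rows([
  {"x": -0.143,"y": -0.19,"z": 0.027,"hand": 1},
  {"x": -0.143,"y": -0.19,"z": 0.027,"hand": 1},
  {"x": -0.143,"y": -0.19,"z": 0.027,"hand": 1},
  {"x": -0.143,"y": -0.19,"z": 0.027,"hand": 1},
  {"x": -0.143,"y": -0.19,"z": 0.027,"hand": 1},
  {"x": -0.143,"y": -0.19,"z": 0.027,"hand": 1},
  {"x": -0.143,"y": -0.19,"z": 0.027,"hand": 1},
  {"x": -0.143,"y": -0.19,"z": 0.027,"hand": 1},
  {"x": -0.143,"y": -0.19,"z": 0.027,"hand": 1},
  {"hand": 1},
])

```text
invalid input at $.rows[0]: expected keys x, y, z, wx, wy, wz, hand
```

```bash
python3 p.py "(417,-121,100,2,None),(417,-121,30,5,None)"
```

```text
t 0.1 tcp [248.7 572.8 230.2] yang 66.52 tilt [-0.05 -0.09] w 0.995 grip 0.0 F [-0.1  0.   0. ] j [ 1.04  0.05  1.61 -0.    1.48 -0.12]
  2 rows x -1.436 y -1.897 z 0.437  TOO FAST
  5 rows x -0.000 y 0.000 z 0.093
```

send_rows([
  {"x": -0.143,"y": -0.19,"z": 0.027,"wx": 0,"wy": 0,"wz": 0,"hand": 1},
  {"x": -0.143,"y": -0.19,"z": 0.027,"wx": 0,"wy": 0,"wz": 0,"hand": 1},
  {"x": -0.143,"y": -0.19,"z": 0.027,"wx": 0,"wy": 0,"wz": 0,"hand": 1},
  {"x": -0.143,"y": -0.19,"z": 0.027,"wx": 0,"wy": 0,"wz": 0,"hand": 1},
  {"x": -0.143,"y": -0.19,"z": 0.027,"wx": 0,"wy": 0,"wz": 0,"hand": 1},
  {"x": -0.143,"y": -0.19,"z": 0.027,"wx": 0,"wy": 0,"wz": 0,"hand": 1},
  {"x": -0.143,"y": -0.19,"z": 0.027,"wx": 0,"wy": 0,"wz": 0,"hand": 1},
  {"x": -0.143,"y": -0.19,"z": 0.027,"wx": 0,"wy": 0,"wz": 0,"hand": 1},
  {"x": -0.143,"y": -0.19,"z": 0.027,"wx": 0,"wy": 0,"wz": 0,"hand": 1},
  {"x": -0.143,"y": -0.19,"z": 0.027,"wx": 0,"wy": 0,"wz": 0,"hand": 1},
])

```text
time: 0.93
tool_pos: [0.3318, 0.2247, 0.1901]
tool_rot: [-0.0, 0.203, 0.979, -0.0]
contact_force: [1.2, -1.3, -0.4]
gripper_width: 0.999
grasp_force: 0.0
```

send_rows([
  {"x": -0.143,"y": -0.19,"z": 0.027,"wx": 0,"wy": 0,"wz": 0,"hand": 1},
  {"x": -0.143,"y": -0.19,"z": 0.027,"wx": 0,"wy": 0,"wz": 0,"hand": 1},
  {"x": -0.143,"y": -0.19,"z": 0.027,"wx": 0,"wy": 0,"wz": 0,"hand": 1},
  {"x": -0.143,"y": -0.19,"z": 0.027,"wx": 0,"wy": 0,"wz": 0,"hand": 1},
  {"x": -0.143,"y": -0.19,"z": 0.027,"wx": 0,"wy": 0,"wz": 0,"hand": 1},
  {"x": -0.143,"y": -0.19,"z": 0.027,"wx": 0,"wy": 0,"wz": 0,"hand": 1},
  {"x": -0.143,"y": -0.19,"z": 0.027,"wx": 0,"wy": 0,"wz": 0,"hand": 1},
  {"x": -0.143,"y": -0.19,"z": 0.027,"wx": 0,"wy": 0,"wz": 0,"hand": 1},
  {"x": 0,"y": 0,"z": 0,"wx": 0,"wy": 0,"wz": 0,"hand": 1},
  {"x": 0,"y": 0,"z": 0,"wx": 0,"wy": 0,"wz": 0,"hand": 1},
])

```text
time: 1.77
tool_pos: [0.3983, -0.0525, 0.1577]
tool_rot: [-0.001, 0.205, 0.979, 0.0]
contact_force: [-0.7, 0.6, 0.1]
gripper_width: 0.999
grasp_force: 0.0
```

```bash
python3 p.py "(417,-121,80,4,None),(417,-121,30,4,None)"
```

```text
t 1.77 tcp [398.3 -52.5 157.7] yang 66.28 tilt [-0.1   0.05] w 0.999 grip 0.0 F [-0.7  0.6  0.1] j [-0.32 -0.48  2.19  0.    1.43 -1.47]
  4 rows x -0.075 y -0.092 z 0.129
  4 rows x -0.000 y -0.000 z 0.083
```

send_rows([
  {"x": -0.075,"y": -0.092,"z": 0.129,"wx": 0,"wy": 0,"wz": 0,"hand": 1},
  {"x": -0.075,"y": -0.092,"z": 0.129,"wx": 0,"wy": 0,"wz": 0,"hand": 1},
  {"x": -0.075,"y": -0.092,"z": 0.129,"wx": 0,"wy": 0,"wz": 0,"hand": 1},
  {"x": -0.075,"y": -0.092,"z": 0.129,"wx": 0,"wy": 0,"wz": 0,"hand": 1},
  {"x": 0,"y": 0,"z": 0,"wx": 0,"wy": 0,"wz": 0,"hand": 1},
  {"x": 0,"y": 0,"z": 0.083,"wx": 0,"wy": 0,"wz": 0,"hand": 1},
  {"x": 0,"y": 0,"z": 0.083,"wx": 0,"wy": 0,"wz": 0,"hand": 1},
  {"x": 0,"y": 0,"z": 0.083,"wx": 0,"wy": 0,"wz": 0,"hand": 1},
  {"x": 0,"y": 0,"z": 0.083,"wx": 0,"wy": 0,"wz": 0,"hand": 1},
  {"x": 0,"y": 0,"z": 0,"wx": 0,"wy": 0,"wz": 0,"hand": 1},
])

```text
time: 2.6
tool_pos: [0.4164, -0.1173, 0.0296]
tool_rot: [-0.002, 0.203, 0.979, 0.001]
contact_force: [-0.4, 0.0, -0.2]
gripper_width: 1.003
grasp_force: 0.0
```

send_rows([
  {"x": 0,"y": 0,"z": 0,"wx": 0,"wy": 0,"wz": 0,"hand": -1},
  {"x": 0,"y": 0,"z": 0,"wx": 0,"wy": 0,"wz": 0,"hand": -1},
  {"x": 0,"y": 0,"z": 0,"wx": 0,"wy": 0,"wz": 0,"hand": -1},
  {"x": 0,"y": 0,"z": 0,"wx": 0,"wy": 0,"wz": 0,"hand": -1},
  {"x": 0,"y": 0,"z": 0,"wx": 0,"wy": 0,"wz": 0,"hand": -1},
  {"x": 0,"y": 0,"z": 0,"wx": 0,"wy": 0,"wz": 0,"hand": -1},
  {"x": 0,"y": 0,"z": 0,"wx": 0,"wy": 0,"wz": 0,"hand": -1},
  {"x": 0,"y": 0,"z": 0,"wx": 0,"wy": 0,"wz": 0,"hand": -1},
  {"x": 0,"y": 0,"z": 0,"wx": 0,"wy": 0,"wz": 0,"hand": -1},
  {"x": 0,"y": 0,"z": 0,"wx": 0,"wy": 0,"wz": 0,"hand": -1},
])

```text
time: 3.43
tool_pos: [0.4193, -0.1199, 0.0329]
tool_rot: [0.001, 0.204, 0.979, 0.0]
contact_force: [-1.9, 1.4, 6.5]
gripper_width: 0.681
grasp_force: 64.6
```

```bash
python3 p.py "(417,-121,170,4,None),(609,262,170,14,None),(609,262,92,4,None)"
python3 - <<'E'
from h import *
from plant import grab_frame
t=grab_frame("top");s=grab_frame("scene")
cv2.imwrite("pics/g1.png",np.hstack([cv2.resize(t[180:270,230:350],(400,300),interpolation=2),cv2.resize(s[150:240,150:270],(400,300),interpolation=2)]))
E
```

```text
t 3.43 tcp [ 419.3 -119.9   32.9] yang 66.5 tilt [ 0.15 -0.01] w 0.681 grip 64.6 F [-1.9  1.4  6.5] j [-0.45 -0.2   2.2   0.    1.13 -1.61]
  4 rows x 0.002 y -0.003 z -0.228
  14 rows x -0.011 y 0.204 z 0.000
  4 rows x 0.000 y -0.000 z 0.130
```

View pics/g1.png

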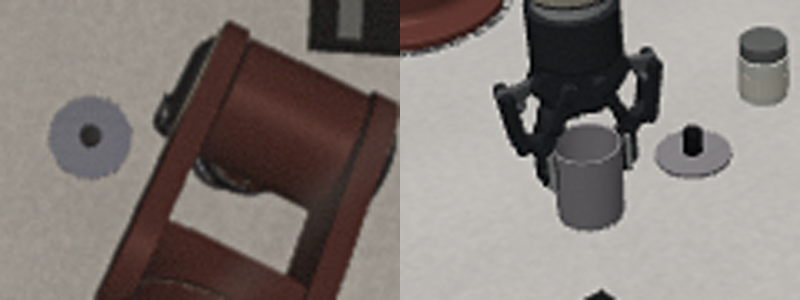

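The fingers hold the beaker at 58 mm opening: right half, rim about (588,145), fingers either side. I'll lift it and carry it to the pan.

send_rows([
  {"x": 0,"y": 0,"z": -0.1,"wx": 0,"wy": 0,"wz": 0,"hand": -1},
  {"x": 0,"y": 0,"z": -0.2,"wx": 0,"wy": 0,"wz": 0,"hand": -1},
  {"x": 0,"y": 0,"z": -0.22,"wx": 0,"wy": 0,"wz": 0,"hand": -1},
  {"x": 0,"y": 0,"z": -0.22,"wx": 0,"wy": 0,"wz": 0,"hand": -1},
  {"x": 0,"y": 0,"z": -0.17,"wx": 0,"wy": 0,"wz": 0,"hand": -1},
  {"x": 0,"y": 0.1,"z": 0,"wx": 0,"wy": 0,"wz": 0,"hand": -1},
  {"x": -0.011,"y": 0.2,"z": 0,"wx": 0,"wy": 0,"wz": 0,"hand": -1},
  {"x": -0.011,"y": 0.2,"z": 0,"wx": 0,"wy": 0,"wz": 0,"hand": -1},
  {"x": -0.011,"y": 0.2,"z": 0,"wx": 0,"wy": 0,"wz": 0,"hand": -1},
  {"x": -0.011,"y": 0.2,"z": 0,"wx": 0,"wy": 0,"wz": 0,"hand": -1},
])

```text
time: 4.37
tool_pos: [0.478, 0.0028, 0.1677]
tool_rot: [0.0, 0.204, 0.979, 0.0]
contact_force: [0.8, -0.4, -1.4]
gripper_width: 0.683
grasp_force: 64.9
```

send_rows([
  {"x": -0.015,"y": 0.2,"z": 0,"wx": 0,"wy": 0,"wz": 0,"hand": -1},
  {"x": -0.015,"y": 0.2,"z": 0,"wx": 0,"wy": 0,"wz": 0,"hand": -1},
  {"x": -0.015,"y": 0.2,"z": 0,"wx": 0,"wy": 0,"wz": 0,"hand": -1},
  {"x": -0.015,"y": 0.2,"z": 0,"wx": 0,"wy": 0,"wz": 0,"hand": -1},
  {"x": -0.015,"y": 0.2,"z": 0,"wx": 0,"wy": 0,"wz": 0,"hand": -1},
  {"x": -0.015,"y": 0.2,"z": 0,"wx": 0,"wy": 0,"wz": 0,"hand": -1},
  {"x": -0.015,"y": 0.2,"z": 0,"wx": 0,"wy": 0,"wz": 0,"hand": -1},
  {"x": -0.015,"y": 0.2,"z": 0,"wx": 0,"wy": 0,"wz": 0,"hand": -1},
  {"x": 0,"y": 0,"z": 0,"wx": 0,"wy": 0,"wz": 0,"hand": -1},
  {"x": 0,"y": 0,"z": 0,"wx": 0,"wy": 0,"wz": 0,"hand": -1},
])

```text
time: 5.2
tool_pos: [0.5899, 0.2154, 0.167]
tool_rot: [-0.001, 0.203, 0.979, -0.0]
contact_force: [-0.1, -0.4, -1.4]
gripper_width: 0.683
grasp_force: 65.1
```

```bash
python3 p.py "(609,262,130,5,None),(609,262,92,2,None)"
python3 - <<'E'
from plant import manip
for _ in range(3):print(manip.state()["tool_pos"],manip.state()["contact_force"])
E
```

```text
t 5.2 tcp [589.9 215.4 167. ] yang 66.63 tilt [-0.07 -0.03] w 0.683 grip 65.1 F [-0.1 -0.4 -1.4] j [ 0.23  0.11  1.66 -0.    1.37 -0.93]
  5 rows x 0.001 y 0.067 z 0.049
  2 rows x -0.000 y 0.000 z 0.127
[0.58985332 0.21544595 0.16700376] [-0.08796852 -0.40519581 -1.43683101]
[0.58985332 0.21544595 0.16700376] [-0.08796852 -0.40519581 -1.43683101]
[0.58985332 0.21544595 0.16700376] [-0.08796852 -0.40519581 -1.43683101]
```

send_rows([
  {"x": 0,"y": 0.067,"z": 0.05,"wx": 0,"wy": 0,"wz": 0,"hand": -1},
  {"x": 0,"y": 0.067,"z": 0.05,"wx": 0,"wy": 0,"wz": 0,"hand": -1},
  {"x": 0,"y": 0.067,"z": 0.05,"wx": 0,"wy": 0,"wz": 0,"hand": -1},
  {"x": 0,"y": 0.067,"z": 0.05,"wx": 0,"wy": 0,"wz": 0,"hand": -1},
  {"x": 0,"y": 0.067,"z": 0.05,"wx": 0,"wy": 0,"wz": 0,"hand": -1},
  {"x": 0,"y": 0,"z": 0.1,"wx": 0,"wy": 0,"wz": 0,"hand": -1},
  {"x": 0,"y": 0,"z": 0.08,"wx": 0,"wy": 0,"wz": 0,"hand": -1},
  {"x": 0,"y": 0,"z": 0.03,"wx": 0,"wy": 0,"wz": 0,"hand": -1},
  {"x": 0,"y": 0,"z": 0,"wx": 0,"wy": 0,"wz": 0,"hand": -1},
  {"x": 0,"y": 0,"z": 0,"wx": 0,"wy": 0,"wz": 0,"hand": -1},
])

```text
time: 6.03
tool_pos: [0.6096, 0.2601, 0.0979]
tool_rot: [-0.001, 0.204, 0.979, -0.0]
contact_force: [-0.5, -0.4, -1.8]
gripper_width: 0.685
grasp_force: 65.2
```

```bash
python3 p.py "(609,262,91,3,None)"
python3 - <<'E'
from h import *
from plant import grab_frame
t=grab_frame("top");s=grab_frame("scene")
cv2.imwrite("pics/s2.png",s)
cv2.imwrite("pics/g2.png",np.hstack([cv2.resize(t[115:205,110:230],(400,300),interpolation=2),cv2.resize(s[110:200,280:400],(400,300),interpolation=2)]))
E
```

```text
t 6.03 tcp [609.6 260.1  97.9] yang 66.5 tilt [-0.07 -0.03] w 0.685 grip 65.2 F [-0.5 -0.4 -1.8] j [ 0.29  0.25  1.62 -0.    1.27 -0.87]
  3 rows x 0.003 y 0.003 z 0.015
```

View pics/g2.png

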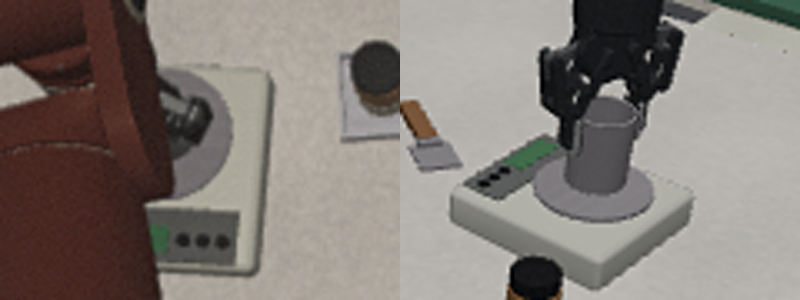

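The beaker stands centred about 1 px right of the pan centre and a little above it. I'll nudge it by about 2 mm and set it down.

```bash
python3 p.py "(607.5,260.5,91.5,4,None)"
```

```text
t 6.13 tcp [610.6 260.4  99.6] yang 66.49 tilt [0.08 0.02] w 0.68 grip 65.2 F [ 0.8 -0.4 -0.9] j [ 0.29  0.25  1.62 -0.    1.27 -0.87]
  4 rows x 0.005 y -0.002 z 0.013
```

send_rows([
  {"x": 0.005,"y": -0.002,"z": 0.01,"wx": 0,"wy": 0,"wz": 0,"hand": -1},
  {"x": 0.005,"y": -0.002,"z": 0.01,"wx": 0,"wy": 0,"wz": 0,"hand": -1},
  {"x": 0.005,"y": -0.002,"z": 0.01,"wx": 0,"wy": 0,"wz": 0,"hand": -1},
  {"x": 0.005,"y": -0.002,"z": 0.01,"wx": 0,"wy": 0,"wz": 0,"hand": -1},
  {"x": 0,"y": 0,"z": 0.006,"wx": 0,"wy": 0,"wz": 0,"hand": -1},
  {"x": 0,"y": 0,"z": 0.004,"wx": 0,"wy": 0,"wz": 0,"hand": -1},
  {"x": 0,"y": 0,"z": 0,"wx": 0,"wy": 0,"wz": 0,"hand": -1},
  {"x": 0,"y": 0,"z": 0,"wx": 0,"wy": 0,"wz": 0,"hand": -1},
  {"x": 0,"y": 0,"z": 0,"wx": 0,"wy": 0,"wz": 0,"hand": -1},
  {"x": 0,"y": 0,"z": 0,"wx": 0,"wy": 0,"wz": 0,"hand": -1},
])

```text
time: 6.97
tool_pos: [0.6068, 0.2607, 0.0912]
tool_rot: [0.0, 0.203, 0.979, 0.0]
contact_force: [0.4, -0.2, -1.3]
gripper_width: 0.684
grasp_force: 65.2
```

send_rows([
  {"x": 0,"y": 0,"z": 0.007,"wx": 0,"wy": 0,"wz": 0,"hand": -1},
  {"x": 0,"y": 0,"z": 0,"wx": 0,"wy": 0,"wz": 0,"hand": -1},
  {"x": 0,"y": 0,"z": 0,"wx": 0,"wy": 0,"wz": 0,"hand": -1},
  {"x": 0,"y": 0,"z": 0,"wx": 0,"wy": 0,"wz": 0,"hand": -1},
  {"x": 0,"y": 0,"z": 0,"wx": 0,"wy": 0,"wz": 0,"hand": -1},
  {"x": 0,"y": 0,"z": 0,"wx": 0,"wy": 0,"wz": 0,"hand": -1},
  {"x": 0,"y": 0,"z": 0,"wx": 0,"wy": 0,"wz": 0,"hand": -1},
  {"x": 0,"y": 0,"z": 0,"wx": 0,"wy": 0,"wz": 0,"hand": -1},
  {"x": 0,"y": 0,"z": 0,"wx": 0,"wy": 0,"wz": 0,"hand": -1},
  {"x": 0,"y": 0,"z": 0,"wx": 0,"wy": 0,"wz": 0,"hand": -1},
])

```text
time: 7.8
tool_pos: [0.607, 0.2606, 0.091]
tool_rot: [0.0, 0.203, 0.979, -0.0]
contact_force: [-2.6, -1.3, 5.4]
gripper_width: 0.683
grasp_force: 65.7
```

send_rows([
  {"x": 0,"y": 0,"z": 0,"wx": 0,"wy": 0,"wz": 0,"hand": 1},
  {"x": 0,"y": 0,"z": 0,"wx": 0,"wy": 0,"wz": 0,"hand": 1},
  {"x": 0,"y": 0,"z": 0,"wx": 0,"wy": 0,"wz": 0,"hand": 1},
  {"x": 0,"y": 0,"z": 0,"wx": 0,"wy": 0,"wz": 0,"hand": 1},
  {"x": 0,"y": 0,"z": 0,"wx": 0,"wy": 0,"wz": 0,"hand": 1},
  {"x": 0,"y": 0,"z": -0.05,"wx": 0,"wy": 0,"wz": 0,"hand": 1},
  {"x": 0,"y": 0,"z": -0.1,"wx": 0,"wy": 0,"wz": 0,"hand": 1},
  {"x": 0,"y": 0,"z": -0.2,"wx": 0,"wy": 0,"wz": 0,"hand": 1},
  {"x": 0,"y": 0,"z": -0.2,"wx": 0,"wy": 0,"wz": 0,"hand": 1},
  {"x": 0,"y": 0,"z": 0,"wx": 0,"wy": 0,"wz": 0,"hand": 1},
])

```text
time: 8.63
tool_pos: [0.611, 0.262, 0.1829]
tool_rot: [0.006, 0.203, 0.979, 0.003]
contact_force: [0.6, 0.7, 1.4]
gripper_width: 1.001
grasp_force: 0.0
```

```bash
python3 p.py "(433.5,-7.8,140,10,None),(433.5,-7.8,60,3,None),(433.5,-7.8,14,3,None)"
```

```text
t 8.63 tcp [611.  262.  182.9] yang 66.53 tilt [0.79 0.24] w 1.001 grip 0.0 F [0.6 0.7 1.4] j [ 0.29  0.17  1.57  0.    1.39 -0.87]
  10 rows x 0.037 y -0.212 z 0.026
  3 rows x 0.002 y -0.002 z 0.178
  3 rows x 0.001 y -0.001 z 0.102
```

send_rows([
  {"x": 0.037,"y": -0.212,"z": 0.0,"wx": 0,"wy": 0,"wz": 0,"hand": 1},
  {"x": 0.037,"y": -0.212,"z": 0.0,"wx": 0,"wy": 0,"wz": 0,"hand": 1},
  {"x": 0.037,"y": -0.212,"z": 0.0,"wx": 0,"wy": 0,"wz": 0,"hand": 1},
  {"x": 0.037,"y": -0.212,"z": 0.0,"wx": 0,"wy": 0,"wz": 0,"hand": 1},
  {"x": 0.037,"y": -0.212,"z": 0.04,"wx": 0,"wy": 0,"wz": 0,"hand": 1},
  {"x": 0.037,"y": -0.212,"z": 0.05,"wx": 0,"wy": 0,"wz": 0,"hand": 1},
  {"x": 0.037,"y": -0.212,"z": 0.05,"wx": 0,"wy": 0,"wz": 0,"hand": 1},
  {"x": 0.037,"y": -0.212,"z": 0.05,"wx": 0,"wy": 0,"wz": 0,"hand": 1},
  {"x": 0.037,"y": -0.212,"z": 0.05,"wx": 0,"wy": 0,"wz": 0,"hand": 1},
  {"x": 0.037,"y": -0.212,"z": 0.05,"wx": 0,"wy": 0,"wz": 0,"hand": 1},
])

```text
time: 9.47
tool_pos: [0.429, -0.01, 0.1305]
tool_rot: [0.002, 0.203, 0.979, -0.0]
contact_force: [-0.3, -0.7, 0.2]
gripper_width: 0.999
grasp_force: 0.0
```

send_rows([
  {"x": 0,"y": 0,"z": 0.15,"wx": 0,"wy": 0,"wz": 0,"hand": 1},
  {"x": 0,"y": 0,"z": 0.15,"wx": 0,"wy": 0,"wz": 0,"hand": 1},
  {"x": 0,"y": 0,"z": 0.1,"wx": 0,"wy": 0,"wz": 0,"hand": 1},
  {"x": 0,"y": 0,"z": 0,"wx": 0,"wy": 0,"wz": 0,"hand": 0},
  {"x": 0,"y": 0,"z": 0,"wx": 0,"wy": 0,"wz": 0,"hand": 0},
  {"x": 0,"y": 0,"z": 0,"wx": 0,"wy": 0,"wz": 0,"hand": 0},
  {"x": 0,"y": 0,"z": 0,"wx": 0,"wy": 0,"wz": 0,"hand": 0},
  {"x": 0,"y": 0,"z": 0,"wx": 0,"wy": 0,"wz": 0,"hand": 0},
  {"x": 0,"y": 0,"z": 0,"wx": 0,"wy": 0,"wz": 0,"hand": 0},
  {"x": 0,"y": 0,"z": 0,"wx": 0,"wy": 0,"wz": 0,"hand": 0},
])

```text
time: 10.3
tool_pos: [0.4297, -0.0089, 0.0698]
tool_rot: [0.001, 0.203, 0.979, 0.0]
contact_force: [-0.3, -0.2, -0.7]
gripper_width: 0.504
grasp_force: 0.0
```

```bash
python3 p.py "(433.5,-7.8,14,5,None)"
python3 - <<'E'
from h import *
from plant import grab_frame
t=grab_frame("top");s=grab_frame("scene")
cv2.imwrite("pics/s3.png",s);cv2.imwrite("pics/t3.png",t)
cv2.imwrite("pics/g3.png",np.hstack([cv2.resize(t[115:205,110:230],(400,300),interpolation=2),cv2.resize(s[140:230,220:340],(400,300),interpolation=2)]))
E
python3 p.py
```

```text
t 10.3 tcp [429.7  -8.9  69.8] yang 66.54 tilt [ 0.07 -0.01] w 0.504 grip 0.0 F [-0.3 -0.2 -0.7] j [-0.19 -0.28  2.2   0.    1.22 -1.36]
  5 rows x -0.004 y 0.003 z 0.074Traceback (most recent call last):
  File "p.py", line 15, in <module>
    if __name__=="__main__": plan(*eval("["+sys.argv[1]+"]"))
                                            ~~~~~~~~^^^
IndexError: list index out of range
```

View pics/g3.png

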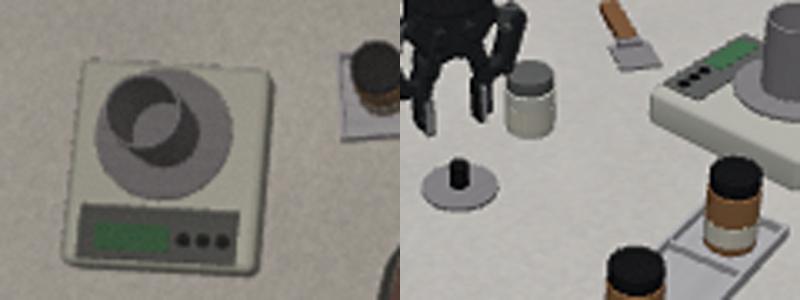

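The beaker stands on the pan, rim at about (143,111) in the left half, and the knob is clear below the fingers. Next I'll measure the beaker's centre.

```bash
python3 - <<'E'
from m import *
t=cv2.imread("pics/t3.png");s=cv2.imread("pics/s3.png")
print(plane("top",(152.6,147.9),.130)*1000)
# beaker dark wall/inside vs pan
c=rect(t,(128,122,185,175),80,open_=5);w=world("top",c,.13)*1000
d=w.mean(0)-[353,-1];d/=np.linalg.norm(d);e=np.array([-d[1],d[0]])
print("rim from far edge",d*((w@d).max()-30)+e*((w@e).max()+(w@e).min())/2,np.ptp(w@e),np.ptp(w@d))
g=cv2.cvtColor(s,cv2.COLOR_BGR2GRAY)
print(g[150,318:362]);print(g[163,315:362])
print("pred cols",proj("scene",np.array([.609,.262,.130])),proj("scene",np.array([.609,.262,.058])))
E
python3 p.py "(433.5,-7.8,14,5,None)"
```

```text
[607.25177127 258.63440293 130.        ]
rim from far edge [605.34613865 257.69840197] 53.50102716481314 40.6980772424979
[182 184 187 191 147 116 141 192 177 173 189 133  67  75  77  80  81  83
  83  84  79  80  82  98  77  80  78  82  79  73  68 131 185 179 178 180
 182 180 180 181 181 180 181 182]
[ 95  94  94  95  85 111 129 128 127 127 127 128 129  79  71  77  80  82
  83  83  84  85  84  84  85  85  83  83  80  79  73  68 116 132 130 130
 130 131 131 160 181 187 176 168 182 182 182]
pred cols [340.2312686  145.08218949] [337.65645663 165.51200386]
t 10.4 tcp [429.3  -8.9  69.4] yang 66.53 tilt [ 0.02 -0.01] w 0.501 grip 0.0 F [-0.2 -0.   0.1] j [-0.19 -0.28  2.2  -0.    1.22 -1.36]
  5 rows x -0.004 y 0.004 z 0.074
```

send_rows([
  {"x": -0.004,"y": 0.004,"z": 0.07,"wx": 0,"wy": 0,"wz": 0,"hand": 0},
  {"x": -0.004,"y": 0.004,"z": 0.08,"wx": 0,"wy": 0,"wz": 0,"hand": 0},
  {"x": -0.004,"y": 0.004,"z": 0.08,"wx": 0,"wy": 0,"wz": 0,"hand": 0},
  {"x": -0.004,"y": 0.004,"z": 0.08,"wx": 0,"wy": 0,"wz": 0,"hand": 0},
  {"x": -0.004,"y": 0.004,"z": 0.06,"wx": 0,"wy": 0,"wz": 0,"hand": 0},
  {"x": 0,"y": 0,"z": 0,"wx": 0,"wy": 0,"wz": 0,"hand": 0},
  {"x": 0,"y": 0,"z": 0,"wx": 0,"wy": 0,"wz": 0,"hand": -1},
  {"x": 0,"y": 0,"z": 0,"wx": 0,"wy": 0,"wz": 0,"hand": -1},
  {"x": 0,"y": 0,"z": 0,"wx": 0,"wy": 0,"wz": 0,"hand": -1},
  {"x": 0,"y": 0,"z": 0,"wx": 0,"wy": 0,"wz": 0,"hand": -1},
])

```text
time: 11.23
tool_pos: [0.4337, -0.0075, 0.0143]
tool_rot: [0.001, 0.203, 0.979, 0.0]
contact_force: [-0.8, 0.7, -1.0]
gripper_width: 0.185
grasp_force: 58.5
```

send_rows([
  {"x": 0,"y": 0,"z": 0,"wx": 0,"wy": 0,"wz": 0,"hand": -1},
  {"x": 0,"y": 0,"z": 0,"wx": 0,"wy": 0,"wz": 0,"hand": -1},
  {"x": 0,"y": 0,"z": 0,"wx": 0,"wy": 0,"wz": 0,"hand": -1},
  {"x": 0,"y": 0,"z": 0,"wx": 0,"wy": 0,"wz": 0,"hand": -1},
  {"x": 0,"y": 0,"z": -0.1,"wx": 0,"wy": 0,"wz": 0,"hand": -1},
  {"x": 0,"y": 0,"z": -0.2,"wx": 0,"wy": 0,"wz": 0,"hand": -1},
  {"x": 0,"y": 0,"z": -0.25,"wx": 0,"wy": 0,"wz": 0,"hand": -1},
  {"x": 0,"y": 0,"z": -0.25,"wx": 0,"wy": 0,"wz": 0,"hand": -1},
  {"x": 0,"y": 0,"z": -0.25,"wx": 0,"wy": 0,"wz": 0,"hand": -1},
  {"x": 0,"y": 0,"z": 0,"wx": 0,"wy": 0,"wz": 0,"hand": -1},
])

```text
time: 12.07
tool_pos: [0.4376, -0.0082, 0.1799]
tool_rot: [0.007, 0.203, 0.979, 0.0]
contact_force: [1.1, -0.4, 0.2]
gripper_width: 0.184
grasp_force: 58.6
```

```bash
python3 p.py "(607,259.5,177,10,None)"
```

```text
t 12.07 tcp [437.6  -8.2 179.9] yang 66.53 tilt [ 0.83 -0.16] w 0.184 grip 58.6 F [ 1.1 -0.4  0.2] j [-0.19 -0.4   2.1   0.    1.43 -1.35]
  10 rows x -0.032 y 0.209 z 0.003
```

send_rows([
  {"x": -0.035,"y": 0.209,"z": 0,"wx": 0,"wy": 0,"wz": 0,"hand": -1},
  {"x": -0.035,"y": 0.209,"z": 0,"wx": 0,"wy": 0,"wz": 0,"hand": -1},
  {"x": -0.035,"y": 0.209,"z": 0,"wx": 0,"wy": 0,"wz": 0,"hand": -1},
  {"x": -0.035,"y": 0.209,"z": 0,"wx": 0,"wy": 0,"wz": 0,"hand": -1},
  {"x": -0.035,"y": 0.209,"z": 0,"wx": 0,"wy": 0,"wz": 0,"hand": -1},
  {"x": -0.035,"y": 0.209,"z": 0,"wx": 0,"wy": 0,"wz": 0,"hand": -1},
  {"x": -0.035,"y": 0.209,"z": 0,"wx": 0,"wy": 0,"wz": 0,"hand": -1},
  {"x": -0.035,"y": 0.209,"z": 0,"wx": 0,"wy": 0,"wz": 0,"hand": -1},
  {"x": -0.035,"y": 0.209,"z": 0,"wx": 0,"wy": 0,"wz": 0,"hand": -1},
  {"x": -0.035,"y": 0.209,"z": 0,"wx": 0,"wy": 0,"wz": 0,"hand": -1},
])

```text
time: 12.9
tool_pos: [0.6064, 0.2606, 0.1698]
tool_rot: [-0.001, 0.203, 0.979, -0.0]
contact_force: [0.3, -0.7, -1.2]
gripper_width: 0.18
grasp_force: 58.9
```

send_rows([
  {"x": 0,"y": 0,"z": 0,"wx": 0,"wy": 0,"wz": 0,"hand": -1},
  {"x": 0,"y": 0,"z": 0.03,"wx": 0,"wy": 0,"wz": 0,"hand": -1},
  {"x": 0,"y": 0,"z": 0.05,"wx": 0,"wy": 0,"wz": 0,"hand": -1},
  {"x": 0,"y": 0,"z": 0.04,"wx": 0,"wy": 0,"wz": 0,"hand": -1},
  {"x": 0,"y": 0,"z": 0.02,"wx": 0,"wy": 0,"wz": 0,"hand": -1},
  {"x": 0,"y": 0,"z": 0,"wx": 0,"wy": 0,"wz": 0,"hand": -1},
  {"x": 0,"y": 0,"z": 0,"wx": 0,"wy": 0,"wz": 0,"hand": -1},
  {"x": 0,"y": 0,"z": 0,"wx": 0,"wy": 0,"wz": 0,"hand": -1},
  {"x": 0,"y": 0,"z": 0,"wx": 0,"wy": 0,"wz": 0,"hand": -1},
  {"x": 0,"y": 0,"z": 0,"wx": 0,"wy": 0,"wz": 0,"hand": -1},
])

```text
time: 13.73
tool_pos: [0.6065, 0.2592, 0.1508]
tool_rot: [0.0, 0.204, 0.979, 0.0]
contact_force: [-0.4, 0.1, 0.1]
gripper_width: 0.177
grasp_force: 59.0
```

```bash
python3 p.py "(607,259.5,140,5,None)"
python3 - <<'E'
from h import *
from plant import grab_frame
t=grab_frame("top");s=grab_frame("scene")
cv2.imwrite("pics/g4.png",np.hstack([cv2.resize(t[115:205,110:230],(400,300),interpolation=2),cv2.resize(s[100:190,280:400],(400,300),interpolation=2)]))
E
```

```text
t 13.73 tcp [606.5 259.2 150.8] yang 66.51 tilt [0.06 0.02] w 0.177 grip 59.0 F [-0.4  0.1  0.1] j [ 0.29  0.19  1.6  -0.    1.35 -0.87]
  5 rows x -0.000 y 0.001 z 0.014
```

View pics/g4.png

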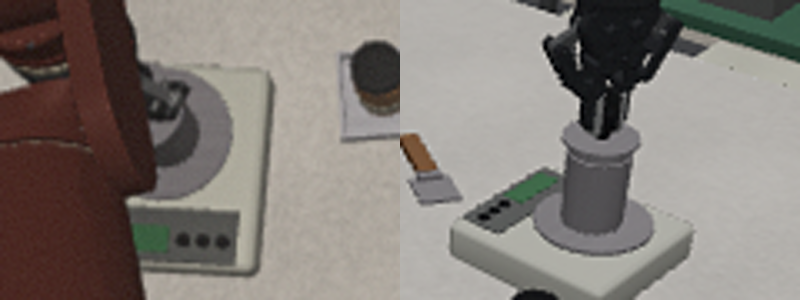

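The lid disc (right half, col 601) is centred over the beaker (col 599), about 10 mm above the rim. Lowering it.

send_rows([
  {"x": 0,"y": 0,"z": 0.014,"wx": 0,"wy": 0,"wz": 0,"hand": -1},
  {"x": 0,"y": 0,"z": 0.014,"wx": 0,"wy": 0,"wz": 0,"hand": -1},
  {"x": 0,"y": 0,"z": 0.014,"wx": 0,"wy": 0,"wz": 0,"hand": -1},
  {"x": 0,"y": 0,"z": 0.01,"wx": 0,"wy": 0,"wz": 0,"hand": -1},
  {"x": 0,"y": 0,"z": 0.008,"wx": 0,"wy": 0,"wz": 0,"hand": -1},
  {"x": 0,"y": 0,"z": 0.004,"wx": 0,"wy": 0,"wz": 0,"hand": -1},
  {"x": 0,"y": 0,"z": 0,"wx": 0,"wy": 0,"wz": 0,"hand": -1},
  {"x": 0,"y": 0,"z": 0,"wx": 0,"wy": 0,"wz": 0,"hand": -1},
  {"x": 0,"y": 0,"z": 0,"wx": 0,"wy": 0,"wz": 0,"hand": -1},
  {"x": 0,"y": 0,"z": 0,"wx": 0,"wy": 0,"wz": 0,"hand": -1},
])

```text
time: 14.67
tool_pos: [0.6062, 0.2593, 0.1406]
tool_rot: [0.0, 0.203, 0.979, 0.0]
contact_force: [0.6, 0.3, 0.0]
gripper_width: 0.181
grasp_force: 59.2
```

send_rows([
  {"x": 0,"y": 0,"z": 0.007,"wx": 0,"wy": 0,"wz": 0,"hand": -1},
  {"x": 0,"y": 0,"z": 0,"wx": 0,"wy": 0,"wz": 0,"hand": -1},
  {"x": 0,"y": 0,"z": 0,"wx": 0,"wy": 0,"wz": 0,"hand": -1},
  {"x": 0,"y": 0,"z": 0,"wx": 0,"wy": 0,"wz": 0,"hand": -1},
  {"x": 0,"y": 0,"z": 0,"wx": 0,"wy": 0,"wz": 0,"hand": -1},
  {"x": 0,"y": 0,"z": 0,"wx": 0,"wy": 0,"wz": 0,"hand": -1},
  {"x": 0,"y": 0,"z": 0,"wx": 0,"wy": 0,"wz": 0,"hand": -1},
  {"x": 0,"y": 0,"z": 0,"wx": 0,"wy": 0,"wz": 0,"hand": -1},
  {"x": 0,"y": 0,"z": 0,"wx": 0,"wy": 0,"wz": 0,"hand": -1},
  {"x": 0,"y": 0,"z": 0,"wx": 0,"wy": 0,"wz": 0,"hand": -1},
])

```text
time: 15.5
tool_pos: [0.6065, 0.2593, 0.1404]
tool_rot: [0.0, 0.203, 0.979, 0.0]
contact_force: [-2.5, -1.4, 5.2]
gripper_width: 0.185
grasp_force: 59.5
```

Contact came at 140.4 mm against the expected seated height of 140.2, so the lid is seated. Releasing.

send_rows([
  {"x": 0,"y": 0,"z": 0,"wx": 0,"wy": 0,"wz": 0,"hand": 0},
  {"x": 0,"y": 0,"z": 0,"wx": 0,"wy": 0,"wz": 0,"hand": 0},
  {"x": 0,"y": 0,"z": 0,"wx": 0,"wy": 0,"wz": 0,"hand": 0},
  {"x": 0,"y": 0,"z": 0,"wx": 0,"wy": 0,"wz": 0,"hand": 0},
  {"x": 0,"y": 0,"z": 0,"wx": 0,"wy": 0,"wz": 0,"hand": 0},
  {"x": 0,"y": 0,"z": -0.05,"wx": 0,"wy": 0,"wz": 0,"hand": 0},
  {"x": 0,"y": 0,"z": -0.15,"wx": 0,"wy": 0,"wz": 0,"hand": 0},
  {"x": 0,"y": 0,"z": -0.15,"wx": 0,"wy": 0,"wz": 0,"hand": 1},
  {"x": 0,"y": 0,"z": 0,"wx": 0,"wy": 0,"wz": 0,"hand": 1},
  {"x": 0,"y": 0,"z": 0,"wx": 0,"wy": 0,"wz": 0,"hand": 1},
])

```text
time: 16.33
tool_pos: [0.6075, 0.2597, 0.1949]
tool_rot: [0.002, 0.203, 0.979, 0.001]
contact_force: [0.2, -0.1, 0.2]
gripper_width: 0.899
grasp_force: 0.0
```

```bash
python3 p.py "(410.5,114,150,8,4),(410.5,114,30,5,None)"
```

```text
t 16.33 tcp [607.5 259.7 194.9] yang 66.52 tilt [0.27 0.08] w 0.899 grip 0.0 F [ 0.2 -0.1  0.2] j [ 0.29  0.16  1.56 -0.    1.42 -0.87]
  8 rows x 0.102 y -0.177 z 0.036
  turn wz 1.389 = 9 x 0.154
  5 rows x 0.001 y -0.001 z 0.160
```

send_rows([
  {"x": 0.102,"y": -0.177,"z": 0.036,"wx": 0,"wy": 0,"wz": 0,"hand": 1},
  {"x": 0.102,"y": -0.177,"z": 0.036,"wx": 0,"wy": 0,"wz": 0,"hand": 1},
  {"x": 0.102,"y": -0.177,"z": 0.036,"wx": 0,"wy": 0,"wz": 0,"hand": 1},
  {"x": 0.102,"y": -0.177,"z": 0.036,"wx": 0,"wy": 0,"wz": 0,"hand": 1},
  {"x": 0.102,"y": -0.177,"z": 0.036,"wx": 0,"wy": 0,"wz": 0,"hand": 1},
  {"x": 0.102,"y": -0.177,"z": 0.036,"wx": 0,"wy": 0,"wz": 0,"hand": 1},
  {"x": 0.102,"y": -0.177,"z": 0.036,"wx": 0,"wy": 0,"wz": 0,"hand": 1},
  {"x": 0.102,"y": -0.177,"z": 0.036,"wx": 0,"wy": 0,"wz": 0,"hand": 1},
  {"x": 0,"y": 0,"z": 0,"wx": 0,"wy": 0,"wz": 0.15,"hand": 1},
  {"x": 0,"y": 0,"z": 0,"wx": 0,"wy": 0,"wz": 0.15,"hand": 1},
])

```text
time: 17.17
tool_pos: [0.4068, 0.1124, 0.1465]
tool_rot: [-0.001, 0.32, 0.947, -0.001]
contact_force: [-0.1, -0.7, -0.1]
gripper_width: 1.002
grasp_force: 0.0
```

send_rows([
  {"x": 0,"y": 0,"z": 0,"wx": 0,"wy": 0,"wz": 0.155,"hand": 1},
  {"x": 0,"y": 0,"z": 0,"wx": 0,"wy": 0,"wz": 0.155,"hand": 1},
  {"x": 0,"y": 0,"z": 0,"wx": 0,"wy": 0,"wz": 0.155,"hand": 1},
  {"x": 0,"y": 0,"z": 0,"wx": 0,"wy": 0,"wz": 0.155,"hand": 1},
  {"x": 0,"y": 0,"z": 0,"wx": 0,"wy": 0,"wz": 0.155,"hand": 1},
  {"x": 0,"y": 0,"z": 0,"wx": 0,"wy": 0,"wz": 0.155,"hand": 1},
  {"x": 0,"y": 0,"z": 0,"wx": 0,"wy": 0,"wz": 0.155,"hand": 1},
  {"x": 0,"y": 0,"z": 0,"wx": 0,"wy": 0,"wz": 0,"hand": 1},
  {"x": 0,"y": 0,"z": 0,"wx": 0,"wy": 0,"wz": 0,"hand": 1},
  {"x": 0,"y": 0,"z": 0,"wx": 0,"wy": 0,"wz": 0,"hand": 1},
])

```text
time: 18.0
tool_pos: [0.4089, 0.1132, 0.1482]
tool_rot: [-0.0, 0.68, 0.733, -0.0]
contact_force: [0.5, -0.1, -0.2]
gripper_width: 0.999
grasp_force: 0.0
```

```bash
python3 p.py "(410.5,114,30,6,None)"
python3 - <<'E'
from h import *
from plant import grab_frame
t=grab_frame("top");s=grab_frame("scene");cv2.imwrite("pics/t5.png",t);cv2.imwrite("pics/s5.png",s)
cv2.imwrite("pics/g5.png",np.hstack([cv2.resize(t[115:265,110:310],(400,300),interpolation=2),cv2.resize(s[120:240,230:390],(400,300),interpolation=2)]))
E
```

```text
t 18.0 tcp [408.9 113.2 148.2] yang 4.34 tilt [-0.06 -0.01] w 0.999 grip 0.0 F [ 0.5 -0.1 -0.2] j [ 0.09 -0.4   2.15 -0.    1.39  0.02]
  6 rows x 0.001 y 0.002 z 0.131
```

View pics/g5.png

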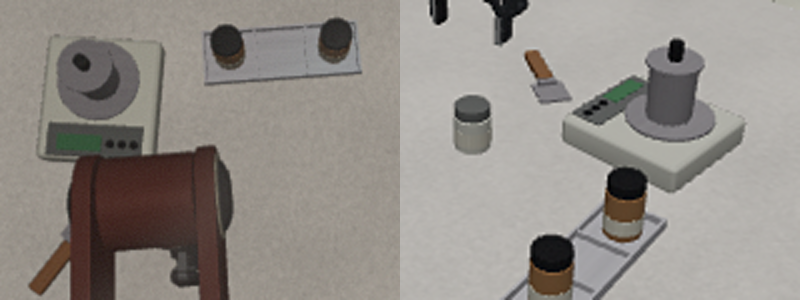

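The lid sits level on the beaker (right half, about (674,62)) and the jar is under the gripper. Grasping the jar.

send_rows([
  {"x": 0.001,"y": 0.002,"z": 0.131,"wx": 0,"wy": 0,"wz": 0,"hand": 1},
  {"x": 0.001,"y": 0.002,"z": 0.131,"wx": 0,"wy": 0,"wz": 0,"hand": 1},
  {"x": 0.001,"y": 0.002,"z": 0.131,"wx": 0,"wy": 0,"wz": 0,"hand": 1},
  {"x": 0.001,"y": 0.002,"z": 0.131,"wx": 0,"wy": 0,"wz": 0,"hand": 1},
  {"x": 0.001,"y": 0.002,"z": 0.131,"wx": 0,"wy": 0,"wz": 0,"hand": 1},
  {"x": 0.001,"y": 0.002,"z": 0.131,"wx": 0,"wy": 0,"wz": 0,"hand": 1},
  {"x": 0,"y": 0,"z": 0,"wx": 0,"wy": 0,"wz": 0,"hand": 1},
  {"x": 0,"y": 0,"z": 0,"wx": 0,"wy": 0,"wz": 0,"hand": -1},
  {"x": 0,"y": 0,"z": 0,"wx": 0,"wy": 0,"wz": 0,"hand": -1},
  {"x": 0,"y": 0,"z": 0,"wx": 0,"wy": 0,"wz": 0,"hand": -1},
])

```text
time: 18.93
tool_pos: [0.4124, 0.1144, 0.0326]
tool_rot: [0.001, 0.681, 0.733, 0.001]
contact_force: [-0.1, 0.3, -0.3]
gripper_width: 0.61
grasp_force: 0.2
```

send_rows([
  {"x": 0,"y": 0,"z": 0,"wx": 0,"wy": 0,"wz": 0,"hand": -1},
  {"x": 0,"y": 0,"z": 0,"wx": 0,"wy": 0,"wz": 0,"hand": -1},
  {"x": 0,"y": 0,"z": 0,"wx": 0,"wy": 0,"wz": 0,"hand": -1},
  {"x": 0,"y": 0,"z": 0,"wx": 0,"wy": 0,"wz": 0,"hand": -1},
  {"x": 0,"y": 0,"z": 0,"wx": 0,"wy": 0,"wz": 0,"hand": -1},
  {"x": 0,"y": 0,"z": 0,"wx": 0,"wy": 0,"wz": 0,"hand": -1},
  {"x": 0,"y": 0,"z": 0,"wx": 0,"wy": 0,"wz": 0,"hand": -1},
  {"x": 0,"y": 0,"z": 0,"wx": 0,"wy": 0,"wz": 0,"hand": -1},
  {"x": 0,"y": 0,"z": 0,"wx": 0,"wy": 0,"wz": 0,"hand": -1},
  {"x": 0,"y": 0,"z": 0,"wx": 0,"wy": 0,"wz": 0,"hand": -1},
])

```text
time: 19.77
tool_pos: [0.4128, 0.1145, 0.0331]
tool_rot: [0.001, 0.681, 0.733, 0.001]
contact_force: [0.3, -0.2, 5.4]
gripper_width: 0.531
grasp_force: 62.0
```

```bash
python3 p.py "(410.5,114,140,5,None),(663,11.5,140,9,None)"
python3 - <<'E'
from m import *
t=cv2.imread("pics/t5.png")
# rack outline corners (from crop: scale 2)
K=lambda u,v:((u+.5)/2-.5+110,(v+.5)/2-.5+115)
cs=[K(203,33),K(357,23),K(361,72),K(206,83)]
w=np.array([plane("top",c,.014 if i<2 else .007)[:2]*1000 for i,c in enumerate(cs)]);print(w.round(1),w.mean(0))
d=[w[0]-w[1],w[3]-w[2]];print([np.degrees(np.arctan2(-x[0],x[1])).round(2) for x in d],[np.linalg.norm(x).round(1) for x in d])
E
```

```text
t 19.77 tcp [412.8 114.5  33.1] yang 4.21 tilt [0.2  0.02] w 0.531 grip 62.0 F [ 0.3 -0.2  5.4] j [ 0.1  -0.22  2.22  0.    1.14  0.02]
  5 rows x -0.000 y -0.003 z -0.142
  9 rows x -0.089 y 0.181 z 0.001
[[ 690.5  125.1]
 [ 708.1  -97.7]
 [ 636.7 -103.6]
 [ 618.1  119.6]] [663.33777051  10.85509493]
[np.float64(4.51), np.float64(4.76)] [np.float64(223.4), np.float64(224.0)]
```

send_rows([
  {"x": 0,"y": 0,"z": -0.1,"wx": 0,"wy": 0,"wz": 0,"hand": -1},
  {"x": 0,"y": 0,"z": -0.15,"wx": 0,"wy": 0,"wz": 0,"hand": -1},
  {"x": 0,"y": 0,"z": -0.2,"wx": 0,"wy": 0,"wz": 0,"hand": -1},
  {"x": 0,"y": 0,"z": -0.2,"wx": 0,"wy": 0,"wz": 0,"hand": -1},
  {"x": 0,"y": 0,"z": -0.1,"wx": 0,"wy": 0,"wz": 0,"hand": -1},
  {"x": -0.05,"y": 0.1,"z": 0,"wx": 0,"wy": 0,"wz": 0,"hand": -1},
  {"x": -0.089,"y": 0.181,"z": 0,"wx": 0,"wy": 0,"wz": 0,"hand": -1},
  {"x": -0.089,"y": 0.181,"z": 0,"wx": 0,"wy": 0,"wz": 0,"hand": -1},
  {"x": -0.089,"y": 0.181,"z": 0,"wx": 0,"wy": 0,"wz": 0,"hand": -1},
  {"x": -0.089,"y": 0.181,"z": 0,"wx": 0,"wy": 0,"wz": 0,"hand": -1},
])

```text
time: 20.6
tool_pos: [0.5399, 0.062, 0.1436]
tool_rot: [0.0, 0.681, 0.733, 0.0]
contact_force: [0.3, 0.1, -2.0]
gripper_width: 0.53
grasp_force: 62.0
```

send_rows([
  {"x": -0.089,"y": 0.181,"z": 0,"wx": 0,"wy": 0,"wz": 0,"hand": -1},
  {"x": -0.089,"y": 0.181,"z": 0,"wx": 0,"wy": 0,"wz": 0,"hand": -1},
  {"x": -0.089,"y": 0.181,"z": 0,"wx": 0,"wy": 0,"wz": 0,"hand": -1},
  {"x": -0.089,"y": 0.181,"z": 0,"wx": 0,"wy": 0,"wz": 0,"hand": -1},
  {"x": -0.04,"y": 0.09,"z": 0,"wx": 0,"wy": 0,"wz": 0,"hand": -1},
  {"x": 0,"y": 0,"z": 0,"wx": 0,"wy": 0,"wz": 0,"hand": -1},
  {"x": 0,"y": 0,"z": 0,"wx": 0,"wy": 0,"wz": 0,"hand": -1},
  {"x": 0,"y": 0,"z": 0,"wx": 0,"wy": 0,"wz": 0,"hand": -1},
  {"x": 0,"y": 0,"z": 0,"wx": 0,"wy": 0,"wz": 0,"hand": -1},
  {"x": 0,"y": 0,"z": 0,"wx": 0,"wy": 0,"wz": 0,"hand": -1},
])

```text
time: 21.43
tool_pos: [0.664, 0.0128, 0.1434]
tool_rot: [-0.0, 0.68, 0.733, -0.0]
contact_force: [0.2, 0.7, -2.4]
gripper_width: 0.532
grasp_force: 62.2
```

```bash
python3 p.py "(663.2,11,110,2,None),(663.2,11,45,5,None)"
python3 - <<'E'
from h import *
from plant import grab_frame
t=grab_frame("top");s=grab_frame("scene")
cv2.imwrite("pics/g6.png",np.hstack([cv2.resize(t[100:190,190:310],(400,300),interpolation=2),cv2.resize(s[150:255,240:380],(400,300),interpolation=2)]))
E
```

```text
t 21.43 tcp [664.   12.8 143.4] yang 4.24 tilt [-0.02  0.  ] w 0.532 grip 62.2 F [ 0.2  0.7 -2.4] j [-0.09  0.21  1.59  0.    1.34 -0.17]
  2 rows x -0.006 y -0.003 z 0.111
  5 rows x -0.000 y 0.000 z 0.087
```

View pics/g6.png

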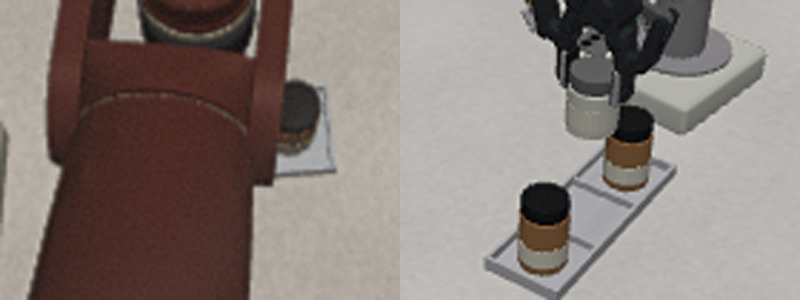

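The jar hangs over the middle cell (right half, about (592,100)) with a bottle on either side. Lowering it.

send_rows([
  {"x": -0.003,"y": -0.002,"z": 0.1,"wx": 0,"wy": 0,"wz": 0,"hand": -1},
  {"x": -0.003,"y": -0.002,"z": 0.12,"wx": 0,"wy": 0,"wz": 0,"hand": -1},
  {"x": -0.003,"y": -0.001,"z": 0.12,"wx": 0,"wy": 0,"wz": 0,"hand": -1},
  {"x": -0.003,"y": -0.001,"z": 0.12,"wx": 0,"wy": 0,"wz": 0,"hand": -1},
  {"x": 0,"y": 0,"z": 0.1,"wx": 0,"wy": 0,"wz": 0,"hand": -1},
  {"x": 0,"y": 0,"z": 0.06,"wx": 0,"wy": 0,"wz": 0,"hand": -1},
  {"x": 0,"y": 0,"z": 0.04,"wx": 0,"wy": 0,"wz": 0,"hand": -1},
  {"x": 0,"y": 0,"z": 0,"wx": 0,"wy": 0,"wz": 0,"hand": -1},
  {"x": 0,"y": 0,"z": 0,"wx": 0,"wy": 0,"wz": 0,"hand": -1},
  {"x": 0,"y": 0,"z": 0,"wx": 0,"wy": 0,"wz": 0,"hand": -1},
])

```text
time: 22.37
tool_pos: [0.6652, 0.0103, 0.0458]
tool_rot: [0.001, 0.681, 0.733, 0.001]
contact_force: [-0.6, -0.5, -2.5]
gripper_width: 0.534
grasp_force: 62.2
```

send_rows([
  {"x": 0,"y": 0,"z": 0.012,"wx": 0,"wy": 0,"wz": 0,"hand": -1},
  {"x": 0,"y": 0,"z": 0.012,"wx": 0,"wy": 0,"wz": 0,"hand": -1},
  {"x": 0,"y": 0,"z": 0.01,"wx": 0,"wy": 0,"wz": 0,"hand": -1},
  {"x": 0,"y": 0,"z": 0.006,"wx": 0,"wy": 0,"wz": 0,"hand": -1},
  {"x": 0,"y": 0,"z": 0,"wx": 0,"wy": 0,"wz": 0,"hand": -1},
  {"x": 0,"y": 0,"z": 0,"wx": 0,"wy": 0,"wz": 0,"hand": -1},
  {"x": 0,"y": 0,"z": 0,"wx": 0,"wy": 0,"wz": 0,"hand": -1},
  {"x": 0,"y": 0,"z": 0,"wx": 0,"wy": 0,"wz": 0,"hand": -1},
  {"x": 0,"y": 0,"z": 0,"wx": 0,"wy": 0,"wz": 0,"hand": -1},
  {"x": 0,"y": 0,"z": 0,"wx": 0,"wy": 0,"wz": 0,"hand": -1},
])

```text
time: 23.2
tool_pos: [0.6642, 0.0104, 0.0385]
tool_rot: [0.0, 0.681, 0.733, 0.0]
contact_force: [-0.0, 0.1, -1.9]
gripper_width: 0.531
grasp_force: 62.2
```

send_rows([
  {"x": 0,"y": 0,"z": 0.008,"wx": 0,"wy": 0,"wz": 0,"hand": -1},
  {"x": 0,"y": 0,"z": 0.006,"wx": 0,"wy": 0,"wz": 0,"hand": -1},
  {"x": 0,"y": 0,"z": 0,"wx": 0,"wy": 0,"wz": 0,"hand": -1},
  {"x": 0,"y": 0,"z": 0,"wx": 0,"wy": 0,"wz": 0,"hand": -1},
  {"x": 0,"y": 0,"z": 0,"wx": 0,"wy": 0,"wz": 0,"hand": -1},
  {"x": 0,"y": 0,"z": 0,"wx": 0,"wy": 0,"wz": 0,"hand": -1},
  {"x": 0,"y": 0,"z": 0,"wx": 0,"wy": 0,"wz": 0,"hand": -1},
  {"x": 0,"y": 0,"z": 0,"wx": 0,"wy": 0,"wz": 0,"hand": -1},
  {"x": 0,"y": 0,"z": 0,"wx": 0,"wy": 0,"wz": 0,"hand": -1},
  {"x": 0,"y": 0,"z": 0,"wx": 0,"wy": 0,"wz": 0,"hand": -1},
])

```text
time: 24.03
tool_pos: [0.6644, 0.0104, 0.0372]
tool_rot: [0.0, 0.681, 0.733, 0.0]
contact_force: [-3.3, 0.6, 5.6]
gripper_width: 0.53
grasp_force: 62.6
```

send_rows([
  {"x": 0,"y": 0,"z": 0,"wx": 0,"wy": 0,"wz": 0,"hand": 1},
  {"x": 0,"y": 0,"z": 0,"wx": 0,"wy": 0,"wz": 0,"hand": 1},
  {"x": 0,"y": 0,"z": 0,"wx": 0,"wy": 0,"wz": 0,"hand": 1},
  {"x": 0,"y": 0,"z": 0,"wx": 0,"wy": 0,"wz": 0,"hand": 1},
  {"x": 0,"y": 0,"z": 0,"wx": 0,"wy": 0,"wz": 0,"hand": 1},
  {"x": 0,"y": 0,"z": -0.05,"wx": 0,"wy": 0,"wz": 0,"hand": 1},
  {"x": 0,"y": 0,"z": -0.15,"wx": 0,"wy": 0,"wz": 0,"hand": 1},
  {"x": 0,"y": 0,"z": -0.25,"wx": 0,"wy": 0,"wz": 0,"hand": 1},
  {"x": 0,"y": 0,"z": -0.25,"wx": 0,"wy": 0,"wz": 0,"hand": 1},
  {"x": 0,"y": 0,"z": -0.2,"wx": 0,"wy": 0,"wz": 0,"hand": 1},
])

```text
time: 24.87
tool_pos: [0.6648, 0.0104, 0.1749]
tool_rot: [0.001, 0.681, 0.733, 0.001]
contact_force: [0.8, -0.2, -0.1]
gripper_width: 0.999
grasp_force: 0.0
```

send_rows([
  {"x": 0,"y": 0,"z": 0,"wx": 0,"wy": 0,"wz": -0.15,"hand": 1},
  {"x": 0,"y": 0,"z": 0,"wx": 0,"wy": 0,"wz": -0.15,"hand": 1},
  {"x": 0,"y": 0,"z": 0,"wx": 0,"wy": 0,"wz": -0.15,"hand": 1},
  {"x": 0,"y": 0,"z": 0,"wx": 0,"wy": 0,"wz": -0.15,"hand": 1},
  {"x": 0,"y": 0,"z": 0,"wx": 0,"wy": 0,"wz": -0.15,"hand": 1},
  {"x": 0,"y": 0,"z": 0,"wx": 0,"wy": 0,"wz": -0.15,"hand": 1},
  {"x": 0,"y": 0,"z": 0,"wx": 0,"wy": 0,"wz": -0.15,"hand": 1},
  {"x": 0,"y": 0,"z": 0,"wx": 0,"wy": 0,"wz": -0.15,"hand": 1},
  {"x": 0,"y": 0,"z": 0,"wx": 0,"wy": 0,"wz": -0.135,"hand": 1},
  {"x": 0,"y": 0,"z": 0,"wx": 0,"wy": 0,"wz": 0,"hand": 0},
])

```text
time: 25.7
tool_pos: [0.6642, 0.0104, 0.1719]
tool_rot: [0.0, 0.222, 0.975, 0.0]
contact_force: [-0.6, -0.6, -0.4]
gripper_width: 0.88
grasp_force: 0.0
```

```bash
python3 p.py "(379.7,-331.5,80,15,64.3)"
```

```text
t 25.7 tcp [664.2  10.4 171.9] yang 64.36 tilt [ 0.04 -0.  ] w 0.88 grip 0.0 F [-0.6 -0.6 -0.4] j [-0.1   0.18  1.57 -0.    1.39 -1.22]
  15 rows x 0.048 y -0.192 z 0.041
  turn wz 0.001 = 1 x 0.001
```

send_rows([
  {"x": 0.048,"y": -0.192,"z": 0.041,"wx": 0,"wy": 0,"wz": 0,"hand": 0},
  {"x": 0.048,"y": -0.192,"z": 0.041,"wx": 0,"wy": 0,"wz": 0,"hand": 0},
  {"x": 0.048,"y": -0.192,"z": 0.041,"wx": 0,"wy": 0,"wz": 0,"hand": 0},
  {"x": 0.048,"y": -0.192,"z": 0.041,"wx": 0,"wy": 0,"wz": 0,"hand": 0},
  {"x": 0.048,"y": -0.192,"z": 0.041,"wx": 0,"wy": 0,"wz": 0,"hand": 0},
  {"x": 0.048,"y": -0.192,"z": 0.041,"wx": 0,"wy": 0,"wz": 0,"hand": 0},
  {"x": 0.048,"y": -0.192,"z": 0.041,"wx": 0,"wy": 0,"wz": 0,"hand": 0},
  {"x": 0.048,"y": -0.192,"z": 0.041,"wx": 0,"wy": 0,"wz": 0,"hand": 0},
  {"x": 0.048,"y": -0.192,"z": 0.041,"wx": 0,"wy": 0,"wz": 0,"hand": 0},
  {"x": 0.048,"y": -0.192,"z": 0.041,"wx": 0,"wy": 0,"wz": 0,"hand": 0},
])

```text
time: 26.53
tool_pos: [0.4734, -0.2188, 0.1101]
tool_rot: [0.001, 0.224, 0.975, -0.0]
contact_force: [-0.0, -0.1, -0.0]
gripper_width: 0.499
grasp_force: 0.0
```

send_rows([
  {"x": 0.048,"y": -0.192,"z": 0.041,"wx": 0,"wy": 0,"wz": 0,"hand": 0},
  {"x": 0.048,"y": -0.192,"z": 0.041,"wx": 0,"wy": 0,"wz": 0,"hand": 0},
  {"x": 0.048,"y": -0.192,"z": 0.041,"wx": 0,"wy": 0,"wz": 0,"hand": 0},
  {"x": 0.048,"y": -0.192,"z": 0.041,"wx": 0,"wy": 0,"wz": 0,"hand": 0},
  {"x": 0.048,"y": -0.192,"z": 0.041,"wx": 0,"wy": 0,"wz": 0,"hand": 0},
  {"x": 0,"y": 0,"z": 0,"wx": 0,"wy": 0,"wz": 0,"hand": 0},
  {"x": 0,"y": 0,"z": 0,"wx": 0,"wy": 0,"wz": 0,"hand": 0},
  {"x": 0,"y": 0,"z": 0,"wx": 0,"wy": 0,"wz": 0,"hand": 0},
  {"x": 0,"y": 0,"z": 0,"wx": 0,"wy": 0,"wz": 0,"hand": 0},
  {"x": 0,"y": 0,"z": 0,"wx": 0,"wy": 0,"wz": 0,"hand": 0},
])

```text
time: 27.37
tool_pos: [0.3801, -0.3313, 0.0795]
tool_rot: [0.0, 0.222, 0.975, -0.0]
contact_force: [-1.1, 1.1, -0.3]
gripper_width: 0.498
grasp_force: 0.0
```

```bash
python3 p.py "(379.7,-331.5,20,4,64.3),(379.7,-331.5,3,2,None)"
python3 - <<'E'
from h import *
from plant import grab_frame
t=grab_frame("top");s=grab_frame("scene");cv2.imwrite("pics/t7.png",t)
cv2.imwrite("pics/g7.png",np.hstack([cv2.resize(t[100:265,150:370],(400,300),interpolation=2),cv2.resize(s[150:270,110:270],(400,300),interpolation=2)]))
E
```

```text
t 27.37 tcp [ 380.1 -331.3   79.5] yang 64.33 tilt [ 0.03 -0.02] w 0.498 grip 0.0 F [-1.1  1.1 -0.3] j [-0.86 -0.09  2.02  0.    1.21 -1.99]
  4 rows x 0.001 y -0.001 z 0.099
  turn wz 0.001 = 1 x 0.001
  2 rows x 0.000 y 0.000 z 0.057
```

View pics/g7.png

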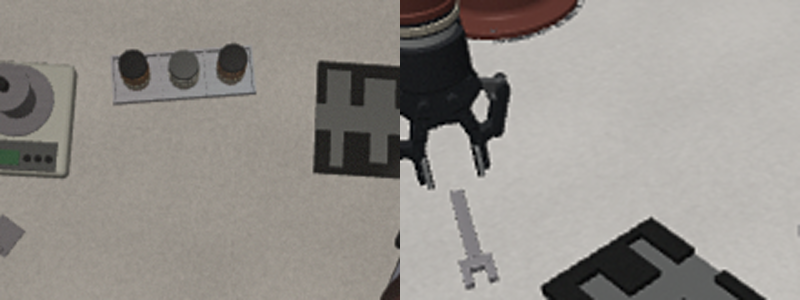

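The jar stands in the middle cell (left half, about (184,68)) with both bottles in place. The spanner lies under the gripper. Grasping it.

send_rows([
  {"x": 0,"y": 0,"z": 0.1,"wx": 0,"wy": 0,"wz": 0,"hand": 0},
  {"x": 0,"y": 0,"z": 0.12,"wx": 0,"wy": 0,"wz": 0,"hand": 0},
  {"x": 0,"y": 0,"z": 0.12,"wx": 0,"wy": 0,"wz": 0,"hand": 0},
  {"x": 0,"y": 0,"z": 0.09,"wx": 0,"wy": 0,"wz": 0,"hand": 0},
  {"x": 0,"y": 0,"z": 0.05,"wx": 0,"wy": 0,"wz": 0,"hand": 0},
  {"x": 0,"y": 0,"z": 0.03,"wx": 0,"wy": 0,"wz": 0,"hand": 0},
  {"x": 0,"y": 0,"z": 0,"wx": 0,"wy": 0,"wz": 0,"hand": 0},
  {"x": 0,"y": 0,"z": 0,"wx": 0,"wy": 0,"wz": 0,"hand": 0},
  {"x": 0,"y": 0,"z": 0,"wx": 0,"wy": 0,"wz": 0,"hand": -1},
  {"x": 0,"y": 0,"z": 0,"wx": 0,"wy": 0,"wz": 0,"hand": -1},
])

```text
time: 28.3
tool_pos: [0.3799, -0.3326, 0.0037]
tool_rot: [0.001, 0.223, 0.975, -0.001]
contact_force: [-0.7, -0.0, -0.4]
gripper_width: 0.229
grasp_force: 0.0
```

send_rows([
  {"x": 0,"y": 0,"z": 0,"wx": 0,"wy": 0,"wz": 0,"hand": -1},
  {"x": 0,"y": 0,"z": 0,"wx": 0,"wy": 0,"wz": 0,"hand": -1},
  {"x": 0,"y": 0,"z": 0,"wx": 0,"wy": 0,"wz": 0,"hand": -1},
  {"x": 0,"y": 0,"z": 0,"wx": 0,"wy": 0,"wz": 0,"hand": -1},
  {"x": 0,"y": 0,"z": 0,"wx": 0,"wy": 0,"wz": 0,"hand": -1},
  {"x": 0,"y": 0,"z": 0,"wx": 0,"wy": 0,"wz": 0,"hand": -1},
  {"x": 0,"y": 0,"z": 0,"wx": 0,"wy": 0,"wz": 0,"hand": -1},
  {"x": 0,"y": 0,"z": 0,"wx": 0,"wy": 0,"wz": 0,"hand": -1},
  {"x": 0,"y": 0,"z": 0,"wx": 0,"wy": 0,"wz": 0,"hand": -1},
  {"x": 0,"y": 0,"z": 0,"wx": 0,"wy": 0,"wz": 0,"hand": -1},
])

```text
time: 29.13
tool_pos: [0.3799, -0.3326, 0.0038]
tool_rot: [0.001, 0.223, 0.975, -0.001]
contact_force: [-0.2, 1.5, 5.9]
gripper_width: 0.137
grasp_force: 59.1
```

```bash
python3 p.py "(379.7,-331.5,83,5,None),(597.6,-232.9,83,8,86.7)"
```

```text
t 29.13 tcp [ 379.9 -332.6    3.8] yang 64.27 tilt [ 0.07 -0.08] w 0.137 grip 59.1 F [-0.2  1.5  5.9] j [-0.87  0.03  2.05 -0.    1.06 -1.99]
  5 rows x 0.001 y 0.001 z -0.106
  8 rows x -0.128 y 0.153 z 0.000
  turn wz -0.498 = 4 x -0.125
```

send_rows([
  {"x": 0,"y": 0,"z": -0.06,"wx": 0,"wy": 0,"wz": 0,"hand": -1},
  {"x": 0,"y": 0,"z": -0.12,"wx": 0,"wy": 0,"wz": 0,"hand": -1},
  {"x": 0,"y": 0,"z": -0.15,"wx": 0,"wy": 0,"wz": 0,"hand": -1},
  {"x": 0,"y": 0,"z": -0.15,"wx": 0,"wy": 0,"wz": 0,"hand": -1},
  {"x": 0,"y": 0,"z": -0.05,"wx": 0,"wy": 0,"wz": 0,"hand": -1},
  {"x": -0.1,"y": 0.12,"z": 0,"wx": 0,"wy": 0,"wz": 0,"hand": -1},
  {"x": -0.128,"y": 0.153,"z": 0,"wx": 0,"wy": 0,"wz": 0,"hand": -1},
  {"x": -0.128,"y": 0.153,"z": 0,"wx": 0,"wy": 0,"wz": 0,"hand": -1},
  {"x": -0.128,"y": 0.153,"z": 0,"wx": 0,"wy": 0,"wz": 0,"hand": -1},
  {"x": -0.128,"y": 0.153,"z": 0,"wx": 0,"wy": 0,"wz": 0,"hand": -1},
])

```text
time: 29.97
tool_pos: [0.5103, -0.2718, 0.0813]
tool_rot: [-0.0, 0.223, 0.975, 0.0]
contact_force: [-0.2, -1.3, -1.5]
gripper_width: 0.131
grasp_force: 58.8
```

send_rows([
  {"x": -0.128,"y": 0.153,"z": 0,"wx": 0,"wy": 0,"wz": 0,"hand": -1},
  {"x": -0.128,"y": 0.153,"z": 0,"wx": 0,"wy": 0,"wz": 0,"hand": -1},
  {"x": -0.128,"y": 0.153,"z": 0,"wx": 0,"wy": 0,"wz": 0,"hand": -1},
  {"x": -0.026,"y": 0.033,"z": 0,"wx": 0,"wy": 0,"wz": 0,"hand": -1},
  {"x": 0,"y": 0,"z": 0,"wx": 0,"wy": 0,"wz": -0.125,"hand": -1},
  {"x": 0,"y": 0,"z": 0,"wx": 0,"wy": 0,"wz": -0.125,"hand": -1},
  {"x": 0,"y": 0,"z": 0,"wx": 0,"wy": 0,"wz": -0.125,"hand": -1},
  {"x": 0,"y": 0,"z": 0,"wx": 0,"wy": 0,"wz": -0.123,"hand": -1},
  {"x": 0,"y": 0,"z": 0,"wx": 0,"wy": 0,"wz": 0,"hand": -1},
  {"x": 0,"y": 0,"z": 0,"wx": 0,"wy": 0,"wz": 0,"hand": -1},
])

```text
time: 30.8
tool_pos: [0.5963, -0.233, 0.0813]
tool_rot: [-0.001, 0.03, 1.0, 0.0]
contact_force: [0.6, -0.4, -1.1]
gripper_width: 0.135
grasp_force: 58.9
```

```bash
python3 p.py "(597.6,-232.9,25,5,86.7)"
python3 - <<'E'
from h import *
from plant import grab_frame
t=grab_frame("top");s=grab_frame("scene");cv2.imwrite("pics/t8.png",t);cv2.imwrite("pics/s8.png",s)
cv2.imwrite("pics/g8.png",np.hstack([cv2.resize(t[115:205,290:410],(400,300),interpolation=2),cv2.resize(s[210:315,150:290],(400,300),interpolation=2)]))
E
```

```text
t 30.8 tcp [ 596.3 -233.    81.3] yang 86.52 tilt [-0.07  0.03] w 0.135 grip 58.9 F [ 0.6 -0.4 -1.1] j [-0.49  0.22  1.69 -0.    1.23 -2.  ]
  5 rows x -0.002 y 0.000 z 0.075
  turn wz -0.004 = 1 x -0.004
```

View pics/g8.png

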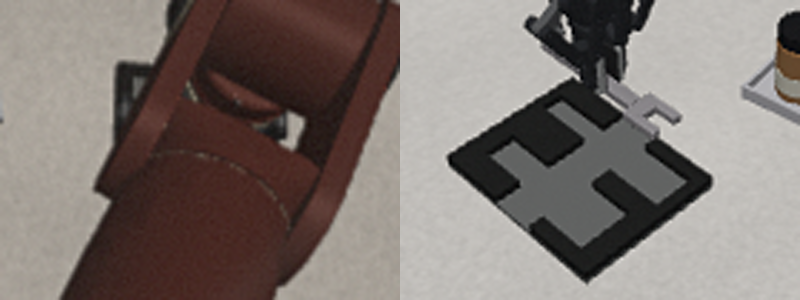

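The spanner is held over the tray (right half, jaw near (660,110)). I'll lower it to just above the tray and check alignment from the scene view.

send_rows([
  {"x": -0.002,"y": 0,"z": 0.08,"wx": 0,"wy": 0,"wz": -0.004,"hand": -1},
  {"x": -0.002,"y": 0,"z": 0.1,"wx": 0,"wy": 0,"wz": 0,"hand": -1},
  {"x": -0.002,"y": 0,"z": 0.1,"wx": 0,"wy": 0,"wz": 0,"hand": -1},
  {"x": -0.001,"y": 0,"z": 0.08,"wx": 0,"wy": 0,"wz": 0,"hand": -1},
  {"x": 0,"y": 0,"z": 0.035,"wx": 0,"wy": 0,"wz": 0,"hand": -1},
  {"x": 0,"y": 0,"z": 0,"wx": 0,"wy": 0,"wz": 0,"hand": -1},
  {"x": 0,"y": 0,"z": 0,"wx": 0,"wy": 0,"wz": 0,"hand": -1},
  {"x": 0,"y": 0,"z": 0,"wx": 0,"wy": 0,"wz": 0,"hand": -1},
  {"x": 0,"y": 0,"z": 0,"wx": 0,"wy": 0,"wz": 0,"hand": -1},
  {"x": 0,"y": 0,"z": 0,"wx": 0,"wy": 0,"wz": 0,"hand": -1},
])

```text
time: 31.73
tool_pos: [0.5988, -0.2335, 0.0239]
tool_rot: [0.001, 0.027, 1.0, -0.0]
contact_force: [-0.1, 0.1, -0.6]
gripper_width: 0.135
grasp_force: 58.9
```

```bash
python3 p.py "(597.6,-232.9,10,3,86.7)"
python3 - <<'E'
from h import *
from plant import grab_frame
s=grab_frame("scene");cv2.imwrite("pics/s9.png",s)
cv2.imwrite("pics/g9.png",cv2.resize(s[215:305,160:280],(800,600),interpolation=2))
a=np.radians(-3.3);R=np.array([[np.cos(a),-np.sin(a)],[np.sin(a),np.cos(a)]])
f=lambda X:((proj("scene",X)-[160,215])*6.667+3).round(0)
O=np.array([595.5,-268.8])/1e3
for l in[(75,16),(75,-16),(38,16)]: # expected jaw corners, top face at z~.027
    print("jaw",l,f(np.r_[O+R@(np.array([l[0],l[1]+36])/1e3),.0275]))
for l in[(79,20),(79,-20)]: print("pocket",l,f(np.r_[O+R@(np.array([l[0],l[1]+36])/1e3),.013]))
for l in[(90,70),(90,-70),(-90,-70)]: print("tray corner",l,f(np.r_[O+R@(np.array(l)/1e3),.013]))
E
```

```text
t 31.73 tcp [ 598.8 -233.5   23.9] yang 86.86 tilt [ 0.1  -0.05] w 0.135 grip 58.9 F [-0.1  0.1 -0.6] j [-0.49  0.3   1.71  0.    1.14 -2.  ]
  3 rows x 0.003 y 0.001 z 0.031
  turn wz 0.004 = 1 x 0.004
jaw (75, 16) [594. 356.]
jaw (75, -16) [528. 405.]
jaw (38, 16) [522. 304.]
pocket (79, 20) [611. 385.]
pocket (79, -20) [529. 446.]
tray corner (90, 70) [660. 380.]
tray corner (90, -70) [361. 605.]
tray corner (-90, -70) [ 39. 329.]
```

View pics/g9.png

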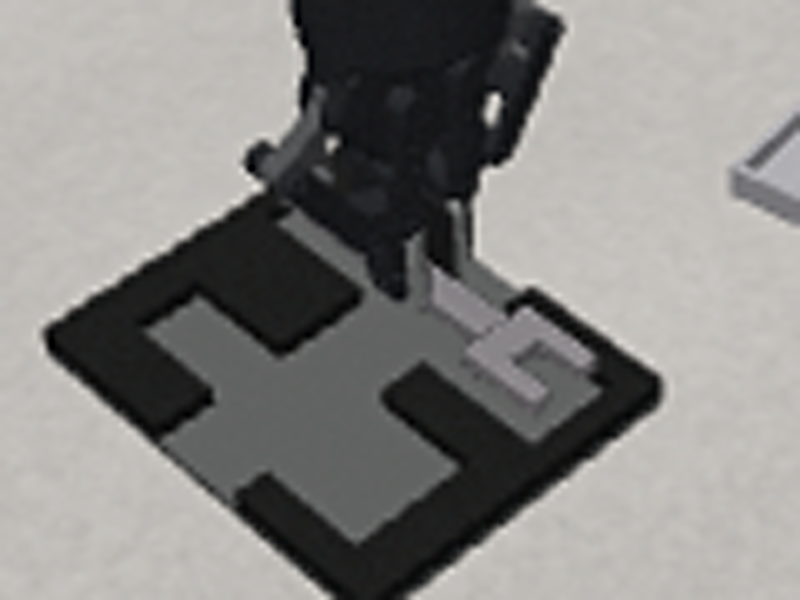

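The jaw corners match the prediction, (597,357) and (530,402) against (594,356) and (528,405), and the pocket outline agrees within about 1 px. Lowering it into the pocket.

send_rows([
  {"x": 0.002,"y": 0,"z": 0.015,"wx": 0,"wy": 0,"wz": 0,"hand": -1},
  {"x": 0.002,"y": 0,"z": 0.015,"wx": 0,"wy": 0,"wz": 0,"hand": -1},
  {"x": 0,"y": 0,"z": 0.015,"wx": 0,"wy": 0,"wz": 0,"hand": -1},
  {"x": 0,"y": 0,"z": 0.015,"wx": 0,"wy": 0,"wz": 0,"hand": -1},
  {"x": 0,"y": 0,"z": 0.015,"wx": 0,"wy": 0,"wz": 0,"hand": -1},
  {"x": 0,"y": 0,"z": 0.01,"wx": 0,"wy": 0,"wz": 0,"hand": -1},
  {"x": 0,"y": 0,"z": 0,"wx": 0,"wy": 0,"wz": 0,"hand": -1},
  {"x": 0,"y": 0,"z": 0,"wx": 0,"wy": 0,"wz": 0,"hand": -1},
  {"x": 0,"y": 0,"z": 0,"wx": 0,"wy": 0,"wz": 0,"hand": -1},
  {"x": 0,"y": 0,"z": 0,"wx": 0,"wy": 0,"wz": 0,"hand": -1},
])

```text
time: 32.62
tool_pos: [0.5977, -0.2332, 0.0103]
tool_rot: [0.0, 0.027, 1.0, -0.0]
contact_force: [-0.5, 0.1, -0.8]
gripper_width: 0.134
grasp_force: 58.9
```

send_rows([
  {"x": 0,"y": 0,"z": 0.006,"wx": 0,"wy": 0,"wz": 0,"hand": -1},
  {"x": 0,"y": 0,"z": 0.004,"wx": 0,"wy": 0,"wz": 0,"hand": -1},
  {"x": 0,"y": 0,"z": 0,"wx": 0,"wy": 0,"wz": 0,"hand": -1},
  {"x": 0,"y": 0,"z": 0,"wx": 0,"wy": 0,"wz": 0,"hand": -1},
  {"x": 0,"y": 0,"z": 0,"wx": 0,"wy": 0,"wz": 0,"hand": -0.2},
  {"x": 0,"y": 0,"z": 0,"wx": 0,"wy": 0,"wz": 0,"hand": -0.2},
  {"x": 0,"y": 0,"z": 0,"wx": 0,"wy": 0,"wz": 0,"hand": -0.2},
  {"x": 0,"y": 0,"z": 0,"wx": 0,"wy": 0,"wz": 0,"hand": -0.2},
  {"x": 0,"y": 0,"z": 0,"wx": 0,"wy": 0,"wz": 0,"hand": -0.2},
  {"x": 0,"y": 0,"z": 0,"wx": 0,"wy": 0,"wz": 0,"hand": -0.2},
])

```text
time: 33.45
tool_pos: [0.5976, -0.2331, 0.0086]
tool_rot: [0.0, 0.027, 1.0, -0.0]
contact_force: [0.3, -0.4, -0.3]
gripper_width: 0.398
grasp_force: 0.0
```

send_rows([
  {"x": 0,"y": 0,"z": -0.1,"wx": 0,"wy": 0,"wz": 0,"hand": -0.2},
  {"x": 0,"y": 0,"z": -0.2,"wx": 0,"wy": 0,"wz": 0,"hand": -0.2},
  {"x": 0,"y": 0,"z": -0.25,"wx": 0,"wy": 0,"wz": 0,"hand": 0},
  {"x": 0,"y": 0,"z": -0.25,"wx": 0,"wy": 0,"wz": 0,"hand": 0},
  {"x": 0,"y": 0,"z": -0.2,"wx": 0,"wy": 0,"wz": 0,"hand": 0},
  {"x": 0,"y": 0,"z": 0,"wx": 0,"wy": 0,"wz": 0.15,"hand": 0},
  {"x": 0,"y": 0,"z": 0,"wx": 0,"wy": 0,"wz": 0.15,"hand": 0},
  {"x": 0,"y": 0,"z": 0,"wx": 0,"wy": 0,"wz": 0.15,"hand": 0},
  {"x": 0,"y": 0,"z": 0,"wx": 0,"wy": 0,"wz": 0.15,"hand": 0},
  {"x": 0,"y": 0,"z": 0,"wx": 0,"wy": 0,"wz": 0.127,"hand": 0},
])

```text
time: 34.28
tool_pos: [0.5977, -0.2331, 0.1601]
tool_rot: [0.001, 0.31, 0.951, -0.0]
contact_force: [-0.0, 0.3, -0.6]
gripper_width: 0.499
grasp_force: 0.0
```

```bash
python3 p.py "(375.4,309.2,160,18,54)"
```

```text
t 34.28 tcp [ 597.7 -233.1  160.1] yang 53.83 tilt [ 0.07 -0.04] w 0.499 grip 0.0 F [-0.   0.3 -0.6] j [-0.49  0.14  1.64 -0.    1.36 -1.43]
  18 rows x 0.185 y 0.114 z -0.000
  turn wz -0.004 = 1 x -0.004
```

send_rows([
  {"x": 0.185,"y": 0.114,"z": 0,"wx": 0,"wy": 0,"wz": 0,"hand": 0},
  {"x": 0.185,"y": 0.114,"z": 0,"wx": 0,"wy": 0,"wz": 0,"hand": 0},
  {"x": 0.185,"y": 0.114,"z": 0,"wx": 0,"wy": 0,"wz": 0,"hand": 0},
  {"x": 0.185,"y": 0.114,"z": 0,"wx": 0,"wy": 0,"wz": 0,"hand": 0},
  {"x": 0.185,"y": 0.114,"z": 0,"wx": 0,"wy": 0,"wz": 0,"hand": 0},
  {"x": 0.185,"y": 0.114,"z": 0,"wx": 0,"wy": 0,"wz": 0,"hand": 0},
  {"x": 0.185,"y": 0.114,"z": 0,"wx": 0,"wy": 0,"wz": 0,"hand": 0},
  {"x": 0.185,"y": 0.114,"z": 0,"wx": 0,"wy": 0,"wz": 0,"hand": 0},
  {"x": 0.185,"y": 0.114,"z": 0,"wx": 0,"wy": 0,"wz": 0,"hand": 0},
  {"x": 0.185,"y": 0.114,"z": 0,"wx": 0,"wy": 0,"wz": 0,"hand": 0},
])

```text
time: 35.12
tool_pos: [0.4722, 0.0693, 0.1599]
tool_rot: [0.001, 0.308, 0.951, 0.0]
contact_force: [0.8, 0.0, -1.3]
gripper_width: 0.496
grasp_force: 0.0
```

send_rows([
  {"x": 0.185,"y": 0.114,"z": 0,"wx": 0,"wy": 0,"wz": 0,"hand": 0},
  {"x": 0.185,"y": 0.114,"z": 0,"wx": 0,"wy": 0,"wz": 0,"hand": 0},
  {"x": 0.185,"y": 0.114,"z": 0,"wx": 0,"wy": 0,"wz": 0,"hand": 0},
  {"x": 0.185,"y": 0.114,"z": 0,"wx": 0,"wy": 0,"wz": 0,"hand": 0},
  {"x": 0.185,"y": 0.114,"z": 0,"wx": 0,"wy": 0,"wz": 0,"hand": 0},
  {"x": 0.185,"y": 0.114,"z": 0.1,"wx": 0,"wy": 0,"wz": 0,"hand": 0},
  {"x": 0.185,"y": 0.114,"z": 0.15,"wx": 0,"wy": 0,"wz": 0,"hand": 0},
  {"x": 0.185,"y": 0.114,"z": 0.15,"wx": 0,"wy": 0,"wz": 0,"hand": 0},
  {"x": 0,"y": 0,"z": 0.1,"wx": 0,"wy": 0,"wz": 0,"hand": 0},
  {"x": 0,"y": 0,"z": 0,"wx": 0,"wy": 0,"wz": 0,"hand": 0},
])

```text
time: 35.95
tool_pos: [0.3699, 0.309, 0.0808]
tool_rot: [-0.002, 0.306, 0.952, -0.002]
contact_force: [0.1, -1.1, -0.7]
gripper_width: 0.501
grasp_force: 0.0
```

```bash
python3 - <<'E'
from h import *
from plant import grab_frame
t=grab_frame("top");cv2.imwrite("pics/t10.png",t);s=grab_frame("scene")
cv2.imwrite("pics/g10.png",np.hstack([cv2.resize(t[120:210,305:390],(380,400),interpolation=2),cv2.resize(s[220:310,160:260],(420,400),interpolation=2)]))
E
python3 p.py "(375.4,309.2,60,1,54),(375.4,309.2,4,5,None)"
```

```text
t 36.05 tcp [372.9 308.9  84.2] yang 54.17 tilt [ 0.   -0.02] w 0.5 grip 0.0 F [ 0.3 -0.3  1.3] j [ 0.54 -0.15  2.06 -0.    1.23 -0.41]
  1 rows x -0.012 y 0.011 z 0.161
  turn wz 0.004 = 1 x 0.004
  5 rows x 0.000 y 0.000 z 0.075
```

View pics/g10.png

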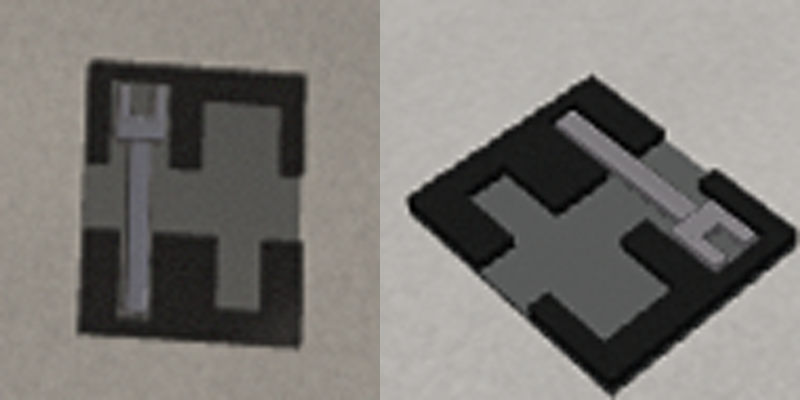

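The spanner lies centred and flat in its pocket in both views: (140,200) in the left half, (660,190) in the right. That used up the picture views, so I'll place the scraper by numbers.

send_rows([
  {"x": -0.012,"y": 0.01,"z": 0.1,"wx": 0,"wy": 0,"wz": 0.004,"hand": 0},
  {"x": 0,"y": 0,"z": 0.12,"wx": 0,"wy": 0,"wz": 0,"hand": 0},
  {"x": 0,"y": 0,"z": 0.12,"wx": 0,"wy": 0,"wz": 0,"hand": 0},
  {"x": 0,"y": 0,"z": 0.1,"wx": 0,"wy": 0,"wz": 0,"hand": 0},
  {"x": 0,"y": 0,"z": 0.06,"wx": 0,"wy": 0,"wz": 0,"hand": 0},
  {"x": 0,"y": 0,"z": 0.03,"wx": 0,"wy": 0,"wz": 0,"hand": 0},
  {"x": 0,"y": 0,"z": 0,"wx": 0,"wy": 0,"wz": 0,"hand": 0},
  {"x": 0,"y": 0,"z": 0,"wx": 0,"wy": 0,"wz": 0,"hand": 0},
  {"x": 0,"y": 0,"z": 0,"wx": 0,"wy": 0,"wz": 0,"hand": 0},
  {"x": 0,"y": 0,"z": 0,"wx": 0,"wy": 0,"wz": 0,"hand": 0},
])

```text
time: 36.88
tool_pos: [0.3762, 0.3096, 0.0053]
tool_rot: [0.001, 0.309, 0.951, 0.001]
contact_force: [-0.3, 0.4, 0.1]
gripper_width: 0.501
grasp_force: 0.0
```

```bash
python3 p.py "(375.4,309.2,4,1,54)"
```

```text
t 36.88 tcp [376.2 309.6   5.3] yang 53.96 tilt [0.11 0.06] w 0.501 grip 0.0 F [-0.3  0.4  0.1] j [ 0.54 -0.01  2.09 -0.    1.06 -0.41]
  1 rows x 0.003 y -0.005 z 0.008
  turn wz -0.001 = 1 x -0.001
```

send_rows([
  {"x": 0,"y": 0,"z": 0,"wx": 0,"wy": 0,"wz": 0,"hand": -1},
  {"x": 0,"y": 0,"z": 0,"wx": 0,"wy": 0,"wz": 0,"hand": -1},
  {"x": 0,"y": 0,"z": 0,"wx": 0,"wy": 0,"wz": 0,"hand": -1},
  {"x": 0,"y": 0,"z": 0,"wx": 0,"wy": 0,"wz": 0,"hand": -1},
  {"x": 0,"y": 0,"z": 0,"wx": 0,"wy": 0,"wz": 0,"hand": -1},
  {"x": 0,"y": 0,"z": 0,"wx": 0,"wy": 0,"wz": 0,"hand": -1},
  {"x": 0,"y": 0,"z": 0,"wx": 0,"wy": 0,"wz": 0,"hand": -1},
  {"x": 0,"y": 0,"z": 0,"wx": 0,"wy": 0,"wz": 0,"hand": -1},
  {"x": 0,"y": 0,"z": 0,"wx": 0,"wy": 0,"wz": 0,"hand": -1},
  {"x": 0,"y": 0,"z": 0,"wx": 0,"wy": 0,"wz": 0,"hand": -1},
])

```text
time: 37.72
tool_pos: [0.3759, 0.3096, 0.0049]
tool_rot: [0.0, 0.309, 0.951, 0.0]
contact_force: [-1.6, -0.8, 5.0]
gripper_width: 0.238
grasp_force: 60.7
```

send_rows([
  {"x": 0,"y": 0,"z": -0.06,"wx": 0,"wy": 0,"wz": 0,"hand": -1},
  {"x": 0,"y": 0,"z": -0.15,"wx": 0,"wy": 0,"wz": 0,"hand": -1},
  {"x": 0,"y": 0,"z": -0.2,"wx": 0,"wy": 0,"wz": 0,"hand": -1},
  {"x": 0,"y": 0,"z": -0.25,"wx": 0,"wy": 0,"wz": 0,"hand": -1},
  {"x": 0,"y": 0,"z": -0.25,"wx": 0,"wy": 0,"wz": 0,"hand": -1},
  {"x": 0,"y": 0,"z": -0.1,"wx": 0,"wy": 0,"wz": 0,"hand": -1},
  {"x": 0,"y": 0,"z": 0,"wx": 0,"wy": 0,"wz": 0,"hand": -1},
  {"x": 0,"y": 0,"z": 0,"wx": 0,"wy": 0,"wz": 0,"hand": -1},
  {"x": 0,"y": 0,"z": 0,"wx": 0,"wy": 0,"wz": 0,"hand": -1},
  {"x": 0,"y": 0,"z": 0,"wx": 0,"wy": 0,"wz": 0,"hand": -1},
])

```text
time: 38.55
tool_pos: [0.3738, 0.3083, 0.1528]
tool_rot: [-0.002, 0.309, 0.951, -0.002]
contact_force: [-0.2, 0.8, -1.7]
gripper_width: 0.233
grasp_force: 60.0
```

```bash
python3 p.py "(593.8,-298.7,156,20,86.7),(593.8,-298.7,26,6,None)"
```

```text
t 38.55 tcp [373.8 308.3 152.8] yang 53.97 tilt [-0.24 -0.14] w 0.233 grip 60.0 F [-0.2  0.8 -1.7] j [ 0.54 -0.23  2.01  0.    1.37 -0.41]
  20 rows x -0.178 y -0.120 z -0.001
  turn wz -0.727 = 5 x -0.145
  6 rows x -0.000 y 0.001 z 0.144
```

send_rows([
  {"x": -0.1,"y": -0.068,"z": 0,"wx": 0,"wy": 0,"wz": 0,"hand": -1},
  {"x": -0.178,"y": -0.12,"z": 0,"wx": 0,"wy": 0,"wz": 0,"hand": -1},
  {"x": -0.178,"y": -0.12,"z": 0,"wx": 0,"wy": 0,"wz": 0,"hand": -1},
  {"x": -0.178,"y": -0.12,"z": 0,"wx": 0,"wy": 0,"wz": 0,"hand": -1},
  {"x": -0.178,"y": -0.12,"z": 0,"wx": 0,"wy": 0,"wz": 0,"hand": -1},
  {"x": -0.178,"y": -0.12,"z": 0,"wx": 0,"wy": 0,"wz": 0,"hand": -1},
  {"x": -0.178,"y": -0.12,"z": 0,"wx": 0,"wy": 0,"wz": 0,"hand": -1},
  {"x": -0.178,"y": -0.12,"z": 0,"wx": 0,"wy": 0,"wz": 0,"hand": -1},
  {"x": -0.178,"y": -0.12,"z": 0,"wx": 0,"wy": 0,"wz": 0,"hand": -1},
  {"x": -0.178,"y": -0.12,"z": 0,"wx": 0,"wy": 0,"wz": 0,"hand": -1},
])

```text
time: 39.38
tool_pos: [0.4795, 0.0182, 0.1533]
tool_rot: [-0.002, 0.309, 0.951, -0.0]
contact_force: [0.4, 0.1, -1.7]
gripper_width: 0.234
grasp_force: 60.0
```

send_rows([
  {"x": -0.178,"y": -0.12,"z": 0,"wx": 0,"wy": 0,"wz": 0,"hand": -1},
  {"x": -0.178,"y": -0.12,"z": 0,"wx": 0,"wy": 0,"wz": 0,"hand": -1},
  {"x": -0.178,"y": -0.12,"z": 0,"wx": 0,"wy": 0,"wz": 0,"hand": -1},
  {"x": -0.178,"y": -0.12,"z": 0,"wx": 0,"wy": 0,"wz": 0,"hand": -1},
  {"x": -0.178,"y": -0.12,"z": 0,"wx": 0,"wy": 0,"wz": 0,"hand": -1},
  {"x": -0.178,"y": -0.12,"z": 0,"wx": 0,"wy": 0,"wz": 0,"hand": -1},
  {"x": -0.178,"y": -0.12,"z": 0,"wx": 0,"wy": 0,"wz": 0,"hand": -1},
  {"x": -0.178,"y": -0.12,"z": 0,"wx": 0,"wy": 0,"wz": 0,"hand": -1},
  {"x": -0.178,"y": -0.12,"z": 0,"wx": 0,"wy": 0,"wz": 0,"hand": -1},
  {"x": -0.178,"y": -0.12,"z": 0,"wx": 0,"wy": 0,"wz": 0,"hand": -1},
])

```text
time: 40.22
tool_pos: [0.5896, -0.2838, 0.1525]
tool_rot: [-0.002, 0.309, 0.951, 0.001]
contact_force: [-0.1, 0.2, -1.0]
gripper_width: 0.235
grasp_force: 60.0
```

send_rows([
  {"x": -0.078,"y": -0.052,"z": 0,"wx": 0,"wy": 0,"wz": 0,"hand": -1},
  {"x": 0,"y": 0,"z": 0,"wx": 0,"wy": 0,"wz": -0.145,"hand": -1},
  {"x": 0,"y": 0,"z": 0,"wx": 0,"wy": 0,"wz": -0.145,"hand": -1},
  {"x": 0,"y": 0,"z": 0,"wx": 0,"wy": 0,"wz": -0.145,"hand": -1},
  {"x": 0,"y": 0,"z": 0,"wx": 0,"wy": 0,"wz": -0.145,"hand": -1},
  {"x": 0,"y": 0,"z": 0,"wx": 0,"wy": 0,"wz": -0.147,"hand": -1},
  {"x": 0,"y": 0,"z": 0.15,"wx": 0,"wy": 0,"wz": 0,"hand": -1},
  {"x": 0,"y": 0,"z": 0.15,"wx": 0,"wy": 0,"wz": 0,"hand": -1},
  {"x": 0,"y": 0,"z": 0,"wx": 0,"wy": 0,"wz": 0,"hand": -1},
  {"x": 0,"y": 0,"z": 0,"wx": 0,"wy": 0,"wz": 0,"hand": -1},
])

```text
time: 41.05
tool_pos: [0.5932, -0.2947, 0.1065]
tool_rot: [-0.003, 0.029, 1.0, 0.002]
contact_force: [0.1, -0.1, 0.2]
gripper_width: 0.237
grasp_force: 59.9
```

```bash
python3 p.py "(593.8,-298.7,26,6,86.7)"
```

```text
t 41.05 tcp [ 593.2 -294.7  106.5] yang 86.68 tilt [-0.36  0.23] w 0.237 grip 59.9 F [ 0.1 -0.1  0.2] j [-0.57  0.24  1.62  0.    1.29 -2.09]
  6 rows x -0.002 y -0.005 z 0.089
  turn wz -0.000 = 1 x -0.000
```

send_rows([
  {"x": 0,"y": -0.01,"z": 0.08,"wx": 0,"wy": 0,"wz": 0,"hand": -1},
  {"x": 0,"y": -0.008,"z": 0.12,"wx": 0,"wy": 0,"wz": 0,"hand": -1},
  {"x": 0,"y": 0,"z": 0.12,"wx": 0,"wy": 0,"wz": 0,"hand": -1},
  {"x": 0,"y": 0,"z": 0.1,"wx": 0,"wy": 0,"wz": 0,"hand": -1},
  {"x": 0,"y": 0,"z": 0.08,"wx": 0,"wy": 0,"wz": 0,"hand": -1},
  {"x": 0,"y": 0,"z": 0,"wx": 0,"wy": 0,"wz": 0,"hand": -1},
  {"x": 0,"y": 0,"z": 0,"wx": 0,"wy": 0,"wz": 0,"hand": -1},
  {"x": 0,"y": 0,"z": 0,"wx": 0,"wy": 0,"wz": 0,"hand": -1},
  {"x": 0,"y": 0,"z": 0,"wx": 0,"wy": 0,"wz": 0,"hand": -1},
  {"x": 0,"y": 0,"z": 0,"wx": 0,"wy": 0,"wz": 0,"hand": -1},
])

```text
time: 41.88
tool_pos: [0.5961, -0.2993, 0.0371]
tool_rot: [0.001, 0.029, 1.0, -0.001]
contact_force: [-0.1, 0.0, 0.2]
gripper_width: 0.238
grasp_force: 60.0
```

```bash
python3 p.py "(593.8,-298.7,24,1,86.7)"
```

```text
t 41.88 tcp [ 596.1 -299.3   37.1] yang 86.68 tilt [ 0.12 -0.08] w 0.238 grip 60.0 F [-0.1  0.   0.2] j [-0.58  0.33  1.64 -0.    1.17 -2.09]
  1 rows x 0.016 y 0.003 z 0.087
  turn wz -0.000 = 1 x -0.000
```

send_rows([
  {"x": 0.007,"y": 0.003,"z": 0.04,"wx": 0,"wy": 0,"wz": 0,"hand": -1},
  {"x": 0.006,"y": 0,"z": 0.04,"wx": 0,"wy": 0,"wz": 0,"hand": -1},
  {"x": 0,"y": 0,"z": 0.025,"wx": 0,"wy": 0,"wz": 0,"hand": -1},
  {"x": 0,"y": 0,"z": 0.015,"wx": 0,"wy": 0,"wz": 0,"hand": -1},
  {"x": 0,"y": 0,"z": 0.015,"wx": 0,"wy": 0,"wz": 0,"hand": -1},
  {"x": 0,"y": 0,"z": 0,"wx": 0,"wy": 0,"wz": 0,"hand": -1},
  {"x": 0,"y": 0,"z": 0,"wx": 0,"wy": 0,"wz": 0,"hand": -1},
  {"x": 0,"y": 0,"z": 0,"wx": 0,"wy": 0,"wz": 0,"hand": -1},
  {"x": 0,"y": 0,"z": 0,"wx": 0,"wy": 0,"wz": 0,"hand": -1},
  {"x": 0,"y": 0,"z": 0,"wx": 0,"wy": 0,"wz": 0,"hand": -1},
])

```text
time: 42.72
tool_pos: [0.5935, -0.2984, 0.0156]
tool_rot: [0.0, 0.029, 1.0, -0.0]
contact_force: [-0.1, -0.0, -1.0]
gripper_width: 0.234
grasp_force: 60.0
```

```bash
python3 p.py "(594,-298.7,10,1,86.7)"
```

```text
t 42.72 tcp [ 593.5 -298.4   15.6] yang 86.68 tilt [ 0.03 -0.02] w 0.234 grip 60.0 F [-0.1 -0.  -1. ] j [-0.58  0.35  1.65  0.    1.14 -2.09]
  1 rows x -0.004 y -0.002 z 0.038
  turn wz -0.000 = 1 x -0.000
```

Bottom at about 10.5 mm with no contact, so it is below the 13 mm rim. Continuing down to the 5 mm floor.

send_rows([
  {"x": 0,"y": 0,"z": 0.01,"wx": 0,"wy": 0,"wz": 0,"hand": -1},
  {"x": 0,"y": 0,"z": 0.01,"wx": 0,"wy": 0,"wz": 0,"hand": -1},
  {"x": 0,"y": 0,"z": 0.008,"wx": 0,"wy": 0,"wz": 0,"hand": -1},
  {"x": 0,"y": 0,"z": 0.005,"wx": 0,"wy": 0,"wz": 0,"hand": -1},
  {"x": 0,"y": 0,"z": 0,"wx": 0,"wy": 0,"wz": 0,"hand": -1},
  {"x": 0,"y": 0,"z": 0,"wx": 0,"wy": 0,"wz": 0,"hand": -1},
  {"x": 0,"y": 0,"z": 0,"wx": 0,"wy": 0,"wz": 0,"hand": -1},
  {"x": 0,"y": 0,"z": 0,"wx": 0,"wy": 0,"wz": 0,"hand": -1},
  {"x": 0,"y": 0,"z": 0,"wx": 0,"wy": 0,"wz": 0,"hand": -1},
  {"x": 0,"y": 0,"z": 0,"wx": 0,"wy": 0,"wz": 0,"hand": -1},
])

```text
time: 43.55
tool_pos: [0.5933, -0.2983, 0.0104]
tool_rot: [0.0, 0.029, 1.0, -0.0]
contact_force: [0.5, -0.5, -0.4]
gripper_width: 0.237
grasp_force: 60.0
```

send_rows([
  {"x": 0,"y": 0,"z": 0,"wx": 0,"wy": 0,"wz": 0,"hand": 0},
  {"x": 0,"y": 0,"z": 0,"wx": 0,"wy": 0,"wz": 0,"hand": 0},
  {"x": 0,"y": 0,"z": 0,"wx": 0,"wy": 0,"wz": 0,"hand": 0},
  {"x": 0,"y": 0,"z": 0,"wx": 0,"wy": 0,"wz": 0,"hand": 0},
  {"x": 0,"y": 0,"z": 0,"wx": 0,"wy": 0,"wz": 0,"hand": 0},
  {"x": 0,"y": 0,"z": -0.1,"wx": 0,"wy": 0,"wz": 0,"hand": 0},
  {"x": 0,"y": 0,"z": -0.2,"wx": 0,"wy": 0,"wz": 0,"hand": 0},
  {"x": 0,"y": 0,"z": -0.25,"wx": 0,"wy": 0,"wz": 0,"hand": 0},
  {"x": 0,"y": 0,"z": -0.25,"wx": 0,"wy": 0,"wz": 0,"hand": 0},
  {"x": 0,"y": 0,"z": -0.25,"wx": 0,"wy": 0,"wz": 0,"hand": 0},
])

```text
time: 44.38
tool_pos: [0.5931, -0.2981, 0.1707]
tool_rot: [0.0, 0.029, 1.0, -0.0]
contact_force: [0.7, -0.3, 0.6]
gripper_width: 0.496
grasp_force: 0.0
```

send_rows([
  {"x": 0.2,"y": 0.15,"z": 0,"wx": 0,"wy": 0,"wz": 0,"hand": 0},
  {"x": 0.2,"y": 0.15,"z": 0,"wx": 0,"wy": 0,"wz": 0,"hand": 0},
  {"x": 0.2,"y": 0.15,"z": 0,"wx": 0,"wy": 0,"wz": 0,"hand": 0},
  {"x": 0.2,"y": 0.15,"z": 0,"wx": 0,"wy": 0,"wz": 0,"hand": 0},
  {"x": 0.15,"y": 0.2,"z": 0,"wx": 0,"wy": 0,"wz": 0,"hand": 0},
  {"x": 0.15,"y": 0.2,"z": 0,"wx": 0,"wy": 0,"wz": 0,"hand": 0},
  {"x": 0.1,"y": 0.2,"z": 0,"wx": 0,"wy": 0,"wz": 0,"hand": 0},
  {"x": 0,"y": 0.2,"z": 0,"wx": 0,"wy": 0,"wz": 0,"hand": 0},
  {"x": 0,"y": 0.1,"z": 0,"wx": 0,"wy": 0,"wz": 0,"hand": 0},
  {"x": 0,"y": 0,"z": 0,"wx": 0,"wy": 0,"wz": 0,"hand": 0},
])

```text
time: 45.22
tool_pos: [0.4265, -0.0609, 0.1691]
tool_rot: [0.001, 0.027, 1.0, 0.0]
contact_force: [-0.3, 0.4, -1.2]
gripper_width: 0.498
grasp_force: 0.0
```

```bash
cat > f.py <<'E'
from m import *
from plant import grab_frame
t=grab_frame("top");cv2.imwrite("pics/tf.png",t);cv2.imwrite("pics/sf.png",grab_frame("scene"))
T0=np.array([595.5,-268.8]);a=np.radians(-3.3);R=np.array([[np.cos(a),-np.sin(a)],[np.sin(a),np.cos(a)]])
# tray-frame orthophoto at z=.013, 1 mm/px: rows = tray x (+ up), cols = tray y (+ left)
xs=np.arange(95,-96,-1.);ys=np.arange(75,-76,-1.);gx,gy=np.meshgrid(xs,ys,indexing="ij")
for nm,z in(("blade",.009),("handle",.019)):
    P=np.c_[(np.c_[gx.ravel(),gy.ravel()]@R.T+T0)/1000,np.full(gx.size,z)]
    c=C["top"];u=(P@c["R"].T+c["t"])@c["camera_matrix"].T;u=(u[:,:2]/u[:,2:]).astype(np.float32).reshape(*gx.shape,2)
    o=cv2.remap(t,u,None,cv2.INTER_CUBIC).astype(int)
    for x in((70,60,45,30) if nm=="blade" else (-10,-30,-50,-62,-70)):
        print(nm,x,[tuple(o[95-x,75-y]) and f"{y}:{o[95-x,75-y][0]},{o[95-x,75-y][2]}" for y in range(4,-66,-5)])
E
python3 f.py; python3 p.py "(400,0,200,1,None)"
```

```text
blade 70 ['4:32,35', '-1:31,36', '-6:31,33', '-11:26,31', '-16:29,31', '-21:31,34', '-26:32,36', '-31:33,38', '-36:33,37', '-41:30,34', '-46:28,32', '-51:31,35', '-56:28,32', '-61:33,36']
blade 60 ['4:29,34', '-1:27,30', '-6:68,69', '-11:116,108', '-16:116,109', '-21:118,112', '-26:117,111', '-31:116,111', '-36:113,107', '-41:115,109', '-46:114,106', '-51:113,108', '-56:47,53', '-61:30,33']
blade 45 ['4:29,32', '-1:27,32', '-6:66,68', '-11:113,107', '-16:116,109', '-21:115,108', '-26:113,106', '-31:115,109', '-36:117,108', '-41:113,107', '-46:115,107', '-51:108,105', '-56:38,43', '-61:33,37']
blade 30 ['4:29,33', '-1:28,30', '-6:63,66', '-11:112,104', '-16:116,108', '-21:114,107', '-26:112,107', '-31:114,109', '-36:113,108', '-41:114,107', '-46:113,108', '-51:112,106', '-56:40,43', '-61:29,31']
handle -10 ['4:83,89', '-1:83,88', '-6:83,87', '-11:89,93', '-16:51,63', '-21:41,93', '-26:48,104', '-31:48,104', '-36:46,106', '-41:81,92', '-46:83,88', '-51:84,89', '-56:86,90', '-61:82,86']
handle -30 ['4:30,32', '-1:29,30', '-6:31,35', '-11:33,35', '-16:41,56', '-21:42,92', '-26:45,103', '-31:45,100', '-36:49,105', '-41:40,54', '-46:27,29', '-51:29,32', '-56:33,37', '-61:27,32']
handle -50 ['4:27,31', '-1:32,36', '-6:26,31', '-11:37,40', '-16:38,46', '-21:40,93', '-26:50,106', '-31:46,100', '-36:47,105', '-41:49,62', '-46:31,34', '-51:31,36', '-56:29,33', '-61:33,34']
handle -62 ['4:31,33', '-1:29,31', '-6:28,30', '-11:34,36', '-16:42,52', '-21:42,92', '-26:44,99', '-31:43,98', '-36:42,101', '-41:49,60', '-46:29,32', '-51:34,36', '-56:34,40', '-61:36,36']
handle -70 ['4:29,32', '-1:29,33', '-6:32,33', '-11:25,31', '-16:62,65', '-21:50,55', '-26:58,63', '-31:56,60', '-36:69,73', '-41:53,55', '-46:31,36', '-51:30,35', '-56:35,38', '-61:38,44']
t 45.32 tcp [426.9 -63.2 168.9] yang 86.76 tilt [ 0.09 -0.06] w 0.497 grip 0.0 F [-1.  -0.  -0.3] j [-0.32 -0.4   2.11 -0.    1.42 -1.83]
  1 rows x 0.202 y 0.410 z -0.208  TOO FAST
```

Run:
```python
from m import *
t=cv2.imread("pics/tf.png");s=cv2.imread("pics/sf.png")
def ctr(im,roi):
    x0,y0,x1,y1=roi;c=im[y0:y1,x0:x1].astype(int);m=((c[...,2]-c[...,0])>25).astype(np.uint8)
    n,l,st,ce=cv2.connectedComponentsWithStats(m);i=1+st[1:,4].argmax()
    r=cv2.minAreaRect(np.argwhere(l==i)[:,::-1].astype(np.float32));return np.array(r[0])+[x0,y0],st[i][4]
a,b=ctr(s,(150,225,260,310)),ctr(t,(310,120,385,210));p,g=tri(a[0],b[0]);print(a,b,(p*1000).round(1),round(g*1000,1))
R=lambda d:np.array([[np.cos(d),np.sin(d)],[-np.sin(d),np.cos(d)]])
print("tray frame",R(np.radians(-3.3))@(p[:2]*1000-[595.5,-268.8]))
# others unchanged? compare with the pictures taken after their placing
f=cv2.imread("pics/t5.png");print("lid/beaker/rack diff",[int(cv2.absdiff(cv2.GaussianBlur(t,(3,3),0),cv2.GaussianBlur(f,(3,3),0))[y0:y1,x0:x1].max()) for x0,y0,x1,y1 in((130,125,190,175),(212,125,236,160),(265,122,290,158))])
```

```text
(array([195.30327988, 268.33606339]), np.int32(263)) (array([315.5, 198.5]), np.int32(208)) [ 496.5 -211.4  -96.8] 50.8
tray frame [-102.09461152   51.64682015]
lid/beaker/rack diff [3, 3, 4]
```

Run:
```python
from m import *
t=cv2.imread("pics/tf.png");s=cv2.imread("pics/sf.png")
def ctr(im,roi):
    x0,y0,x1,y1=roi;c=im[y0:y1,x0:x1].astype(int);m=((c[...,2]-c[...,0])>25).astype(np.uint8)
    n,l,st,ce=cv2.connectedComponentsWithStats(m);i=1+st[1:,4].argmax()
    return np.array(ce[i])+[x0,y0],st[i]
a,b=ctr(s,(150,225,260,310)),ctr(t,(345,140,373,200));p,g=tri(a[0],b[0]);print(a,b,(p*1000).round(1),round(g*1000,1))
```

```text
(array([195.2243346 , 268.28136882]), array([ 33,  33,  27,  22, 263], dtype=int32)) (array([358.68965517, 174.37931034]), array([ 10,  21,   8,  27, 203], dtype=int32)) [ 567.8 -297.    14.4] 1.7
```

The handle triangulates to about 14 mm at its middle, consistent with a 5 to 19 mm solid on the pocket floor, and nothing else has moved. Handing in.

```bash
python3 -c "from plant import job_done; print(job_done())"
```

```text
the job is handed in; nothing more can be done
None
```

The job is handed in at about 45 s: the beaker stands on the pan about 3 mm off centre with its lid seated, the jar is in the middle rack cell with both bottles undisturbed, and the spanner and scraper lie down in their pockets; the scraper was checked from measurements only, since my picture views had run out.

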